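Fetch the blue glaze tile from the dust box

ROBOT

A 6-joint arm with a two-finger parallel gripper is mounted at the origin on a cart in front of the work surface, level with it; the furniture and walls round the work are solid. World frame = base frame: x ahead of the robot, y to its left, z up, the work surface at z = 0. Lengths are in m, angles in rad, forces in N, time in s.
With the tool pointing down it reaches from about 0.3 to 0.875 m from the base axis. Payload 6.4 kg.
Tool frame: the origin (TCP) lies midway between the tips of the shut fingers; the grasp point (between the pads) lies 19 mm behind it; y points along the fingers, x is the direction in which the jaws open and shut, and the axes are right-handed (so a half turn about y gives the same grasp; the last joint's range is limited). The gripper opens to 85 mm and grips with 20 to 120 N. Pads are 22 mm wide; open, the fingers measure 114 mm over their backs; the gripper's body (76 mm by 85 mm) begins 54 mm behind the grasp point. The pads swing forward as they close: fully open they stand 13 mm farther back than shut.
Start: joints at [-1.403, 0.181, 1.607, -0, 1.354, -0.206], TCP at [0.21, -0.535, 0.231] pointing down, gripper open.
Joint ranges: [-2.99, 2.99], [-0.89, 2.07], [0.3, 2.58], [-1.14, 4.28], [0, 2.63], [-3.12, 3.12]. Speed limits (rad/s): [2.57, 2.57, 3.01, 3.14, 3.14, 3.14].

INTERFACE

Orientations are given as a unit quaternion [w, x, y, z].
In Python, from bench import ctrl gives the robot as it stands.
- The arm moves only by the tool step_arm, never from a script. Its argument "commands" is a list of rows, each a list of 7 numbers: the turn, a rotation vector about the tool's x, y, z in units of 6 degrees (1.0 is 6 degrees), then the shift along the tool's x, y, z in units of 30 mm (1.0 is 30 mm), then the opening, from 0 (shut) to 1 (fully open). A call has 1 to 10 rows; each row shifts and turns the commanded pose from where the row before left it, along the tool's axes as they then stand; what a row does not reach is not made up. A row lasts 1/10 s, in which the tool goes at most 50 mm and 8.59 degrees, less where a joint would pass 70% of its speed; a pose out of reach is approached as far as the arm can. A call with a number of a shift or a turn outside -1 to 1 is refused whole. A call with a gripper value outside its range is refused whole. The fingers move at their own pace and stop on an object; the grip force is fixed at half the most. Time passes only in rows, so rows that do not move let the fingers close. It gives the time, the measured TCP pose, the force and the opening at its end, in the units of the state.
- ctrl.get_obs(): the state, without advancing time (a new reading comes with each control period).
- ctrl.camera(name): name is "scene" or "top" or "wrist"; returns (picture, depth): 480x640x3 uint8, blue, green, red; 480x640 float32, m along the optical axis (not along the pixel's ray), 0 where there is no reading.
- ctrl.get_calibration(name): a dict with "intrinsics" (3x3 intrinsics, pixels), "R" (3x3) and "t" (3): a world point X has camera coordinates R X + t. Camera axes: x right, y down, z forward; pixel columns grow to the right and rows downward; lengths in m; the calibration is good to about 2 mm. A picture is of the moment at which its call begins: read the wrist's pose just before it. get_calibration takes no time and is no camera call; for the wrist camera it gives the pose at the moment of the call.
- ctrl.hand_in(): hands the job in, once; it reports no verdict.
Trained networks look in the newest picture that a camera, given by its name, has taken for a name from the list of things; names that differ only in an ending like _2 or _b are one class to them, and where a whole thing is asked for, a point or a joint stands for the part that bears it (a point fixed in the world has none). Each returns a list of dicts, best first, with "p" (0 to 1); they miss things now and then, are a little off and sometimes report something else, mostly with a low value. They report only what shows in the picture. A call takes as long as a camera call.
- ctrl.boxes_of(thing, camera): "point" ([x, y, z] in m, in the coordinates of the camera as it stood for that picture, good to about 4 mm: the middle of the surface that is visible of it).
- ctrl.silhouettes(thing, camera): "pixels" (480x640 bool, what is visible of it).
The state is a dict: "time_s": time; "q": joint angles; "dq": joint speeds; "joint_efforts": joint torques, N m; "eef_pos": TCP position; "eef_rot": TCP orientation; "wrist_force": force on the tool from outside, world axes, zero at the start; "torque": the same for the moment, N m; "opening": opening from 0.0 (shut) to 1.0 (fully open).
Only numpy, scipy, OpenCV 4.12 (cv2) and the standard library are available. Lean on these libraries where they do the work, as an engineer would, in place of code of your own. Each camera call takes 0.05 s, during which the arm holds its last target.

TASK

Lift the self-closing clear flap of the dust box, reach in under it and take out the blue glaze tile, letting the flap fall shut again. Stand the tile upright on the cork square in the free place of the sample board, centred and square with the row and with its upright face to the front like its neighbours; set it down rather than drop it, and leave the green and brown tiles and the ochre tub where they are.

Things in the scene. Friction and masses are not known exactly. Their poses are not given: they have to be found in the camera images.
- dust_box: low plywood box fixed to the bench, open at the top under a clear hinged flap. Origin on the bench under the middle of the hinge line; x points to its back, y to its left, z up; its front (-x) is turned to the robot's right. Outside x = -153 (front) to +3 mm (back), y = -118 to +118 mm; walls and floor 6 mm thick. Front wall 76 mm high, back wall 83 mm, side walls slope between.
- flap (a joint): angle of the box's flap, rad: 0 shut, grows as its front edge rises, stop at 1.55 (about 85 degrees above level). Frictionless hinge, 0.14 kg: it falls shut from any angle unless something is under it, such as the hand that reaches in. Clear sheet 4 mm thick, 246 mm wide, 195 mm from hinge to front edge, which is a round yellow bead 12 mm thick. Shut, it slopes 0.06 rad down to the front.
- flap_hinge (a point): middle of the flap's hinge line, 88 mm above the bench at the back of the box; the hinge axis is the box's y
- flap_lip (a point): middle of the flap's front edge, half-way up its round yellow bead (12 mm thick). Shut, it is about 76 mm above the bench and overhangs the front wall by 42 mm, so fingers can get under it from the front.
- blue_tile: loose blue glazed L-shaped test tile, 44 x 46 x 62 mm, about 55 g, standing in the box on its foot and seen through the clear flap. Origin at the centre of its underside; the foot is 6 mm thick, 44 mm in x and 46 mm in y. The upright is 7 mm thick (x from -22 to -15 mm), 46 mm wide in y, and rises to z = 62 mm; x points from the upright's outer face back over the foot.
- blue_upright (a point): centre of the blue tile's upright: tile frame x = -18.5 mm, y = 0, z = 34 mm
- cork_square: thin cork square, 58 x 62 mm, flush on the sample board: the free place for the blue tile. Origin at its centre on the board's top, which is 12 mm above the bench; axes as the sample board's.
- sample_board: dark wooden board fixed to the bench, 94 mm in x, 270 mm in y, 12 mm thick, with a low rail (9 mm high) along its back edge from x = +39 to +46 mm. Origin at the centre of its underside; its front faces -x, y runs along the row. Its three places are 85 mm apart along y.
- green_tile: green tile of the same shape, standing loose on the sample board with its upright to the front; origin and axes as the blue tile's
- brown_tile: brown tile of the same shape, standing loose on the sample board with its upright to the front; origin and axes as the blue tile's
- ochre_tub: ochre tub with a white lid, 67 mm across, 62 mm high, loose on the bench in front; origin at the centre of its underside

How it is judged:
By the outcome, as a careful person would: the job done as asked, in the order asked, and still so for the second after the job is handed in, with the robot touching nothing.
It also fails if it takes over 61 s, if anything falls off the work surface, if the arm or the gripper's body presses on something with over 40 N, if the wrist force passes 120 N, or if a joint passes its speed limit or range.

## Working session

There is one attempt and no reset: what is moved stays moved. The work goes in short steps, Python scripts to look and compute and a tool call to move; the robot and the scene stay as the last step left them, time stands still between calls to the robot, and variables do not carry over. Pictures are saved under pics/ and viewed, and the job is handed in when it is done.

Besides the shell and the picture viewer there is one more tool, called after "Call:" by a JSON object that holds its "op" and its "data", one argument or row to a line. step_arm: Moves the arm, as the interface text tells. Its arguments: {"type":"object","properties":{"commands":{"type":"array"}},"required":["commands"]}

```bash
ls; mkdir -p pics
python3 - <<'E'
from bench import ctrl
import cv2
print(ctrl.get_obs())
for n in ("scene","top","wrist"):
    im,d=ctrl.camera(n); cv2.imwrite(f"pics/{n}0.png",im)
    c=ctrl.get_calibration(n); print(n,c["intrinsics"].tolist() if hasattr(c["intrinsics"],'tolist') else c["intrinsics"],c["R"],c["t"])
E
```

```text
pics
{'time_s': 0.0, 'q': array([-1.40328134e+00,  1.81547139e-01,  1.60799580e+00, -1.42470226e-05,
        1.35381685e+00, -2.06313479e-01]), 'dq': array([-0.00036023, -0.00083123,  0.00055764,  0.00012376, -0.00019917,
       -0.0009731 ]), 'joint_efforts': array([ 2.03795239e-04, -4.44873512e+01, -3.51340055e+01, -2.38809016e-04,
        9.15571785e-03, -1.15670170e-05]), 'eef_pos': array([ 0.20989038, -0.53472915,  0.23038663]), 'eef_rot': array([ 0.58465229, -0.58375857,  0.3988129 , -0.39793955]), 'wrist_force': array([ 0.80409452,  0.15857251, -0.10551351]), 'torque': array([-0.02735084,  0.03603487,  0.00203658]), 'opening': 1.0001213962223694}
scene [[492.7677478797089, 0.0, 317.1755949982456], [0.0, 492.7677478797089, 238.38503892167375], [0.0, 0.0, 1.0]] [[ 0.43759817 -0.89891935  0.02125668]
 [-0.34867071 -0.19143031 -0.91748742]
 [ 0.82881637  0.39407923 -0.3971964 ]] [-0.24403741  0.24454577  0.71756336]
top [[444.7109007218614, 0.0, 316.687911447524], [0.0, 444.7109007218614, 245.46336432607424], [0.0, 0.0, 1.0]] [[-0.01230186 -0.99922618 -0.03735906]
 [-0.99391372  0.01630977 -0.1089473 ]
 [ 0.10947231  0.03579143 -0.99334525]] [0.00640193 0.48136129 1.10057866]
wrist [[389.23482979832215, 0.0, 322.66979173282243], [0.0, 389.23482979832215, 236.5412047313232], [0.0, 0.0, 1.0]] [[ 0.36648156 -0.93042373 -0.00171517]
 [-0.88081252 -0.34753311  0.32154323]
 [-0.29976753 -0.11632892 -0.94689335]] [-0.57501132 -0.04370082  0.3799146 ]
```

View pics/scene0.png

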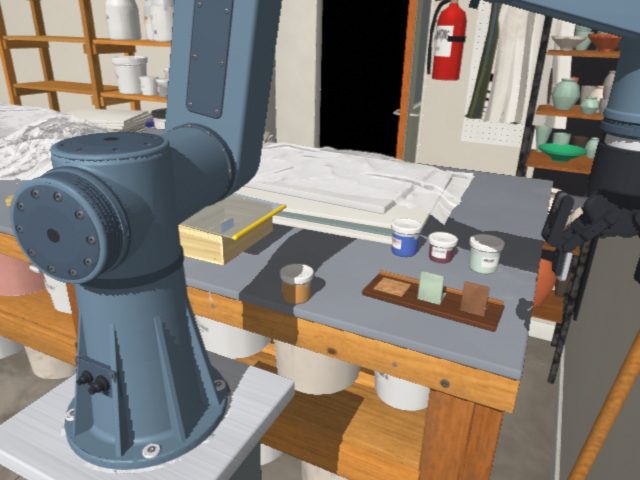

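View pics/top0.png

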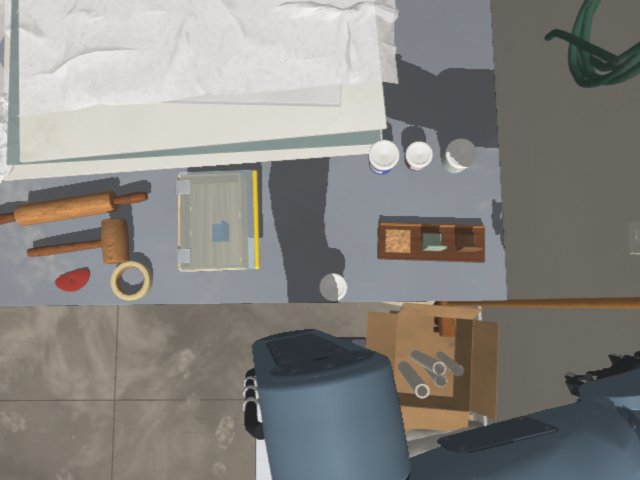

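View pics/wrist0.png

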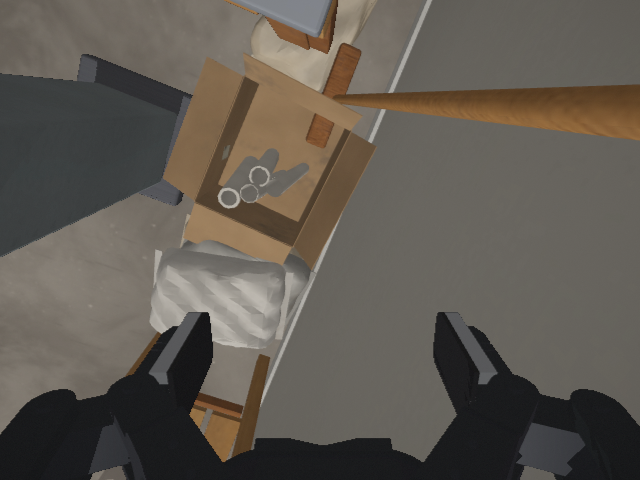

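The scene camera shows the box (185-285, 195-258), tub (297, 283) and board (365-503, 275-325). The top camera shows the box (178-259, 172-270) with its yellow bead at u≈257, the blue tile at (220, 231), the cork at (398, 241) and the tub at (333, 287). Next I measure these.

```bash
cat > h.py <<'E'
import numpy as np, cv2
from bench import ctrl
def tow(P,c):
    return (np.asarray(P)-c["t"])@c["R"]
def cloud(mask,d,c):
    v,u=np.nonzero(mask&(d>0)); z=d[v,u]; K=np.asarray(c["intrinsics"])
    P=np.stack([(u-K[0,2])/K[0,0]*z,(v-K[1,2])/K[1,1]*z,z],1)
    return tow(P,c)
def ray_plane(u,v,c,z):
    K=np.asarray(c["intrinsics"]);R=np.asarray(c["R"]);C=-R.T@c["t"]
    d=R.T@np.array([(u-K[0,2])/K[0,0],(v-K[1,2])/K[1,1],1.]);return C+d*(z-C[2])/d[2]
E
python3 - <<'E'
from h import *
np.set_printoptions(precision=4,suppress=True)
for cam in("top","scene"):
    im,d=ctrl.camera(cam);c=ctrl.get_calibration(cam)
    for n in("dust_box","flap","flap_lip","blue_tile","cork_square","sample_board","green_tile","brown_tile","ochre_tub"):
        b=ctrl.boxes_of(n,cam); s=ctrl.silhouettes(n,cam)
        print(cam,n,[(round(x["p"],2),tow(x["point"],c)) for x in b[:2]])
        if s:
            P=cloud(s[0]["pixels"],d,c)
            r=cv2.minAreaRect(np.argwhere(s[0]["pixels"])[:,::-1].astype(np.float32))
            if len(P): print("   ",round(s[0]["p"],2),len(P),"lo",np.percentile(P,2,0),"hi",np.percentile(P,98,0),"rect",[np.round(x,1) for x in r])
print(ctrl.get_obs()["time_s"])
im,d=ctrl.camera("top")
cv2.imwrite("pics/topz.png",cv2.resize(im[160:300,160:500],None,fx=2.3,fy=2.3,interpolation=cv2.INTER_CUBIC))
im,d=ctrl.camera("scene")
cv2.imwrite("pics/scz.png",cv2.resize(im[180:340,170:520],None,fx=2.2,fy=2.2,interpolation=cv2.INTER_CUBIC))
E
```

```text
top dust_box []
top flap [(0.91, array([0.5414, 0.2339, 0.0868]))]
    0.91 7798 lo [0.4257 0.1443 0.0775] hi [0.6592 0.3295 0.0927] rect [array([216.4, 220.7]), array([100.6,  83.1]), np.float64(88.3)]
top flap_lip [(0.66, array([0.5383, 0.2399, 0.0861]))]
    0.78 8035 lo [0.4238 0.1443 0.0761] hi [0.6606 0.331  0.0927] rect [array([217.5, 221. ]), array([102.,  83.]), np.float64(90.0)]
top blue_tile []
top cork_square [(0.63, array([ 0.4968, -0.2046,  0.0105]))]
    0.71 552 lo [ 0.4628 -0.2351  0.0084] hi [ 0.5193 -0.1767  0.0176] rect [array([397., 241.]), array([22., 24.]), np.float64(90.0)]
top sample_board [(0.8, array([ 0.4848, -0.3014,  0.0132]))]
    0.55 2569 lo [ 0.4395 -0.4209  0.0076] hi [ 0.5334 -0.1588  0.0224] rect [array([430.8, 241.9]), array([107.6,  37. ]), np.float64(2.0)]
top green_tile [(0.76, array([ 0.4833, -0.2873,  0.0183]))]
    0.9 351 lo [ 0.4651 -0.3124  0.0135] hi [ 0.5094 -0.2669  0.0762] rect [array([433.5, 241.5]), array([17., 23.]), np.float64(90.0)]
top brown_tile [(0.68, array([ 0.4774, -0.3746,  0.0218]))]
    0.6 7904 lo [0.4251 0.1445 0.0774
[... 1365 characters left out ...]
433.7, 298.2]), array([139.9,  32.3]), np.float64(15.8)]
scene green_tile [(0.7, array([ 0.4647, -0.2876,  0.0428])), (0.54, array([0.4828, 0.2059, 0.0812]))]
    0.63 643 lo [ 0.4625 -0.3146  0.0157] hi [ 0.4887 -0.2715  0.0745] rect [array([432.4, 287.2]), array([25.4, 28.9]), np.float64(7.1)]
scene brown_tile [(0.6, array([ 0.4608, -0.3727,  0.0414]))]
    0.97 778 lo [ 0.4581 -0.3995  0.0141] hi [ 0.4877 -0.3547  0.0747] rect [array([475.3, 298.8]), array([28. , 30.4]), np.float64(11.3)]
scene ochre_tub [(0.72, array([ 0.3602, -0.0496,  0.0469]))]
    0.67 1131 lo [ 0.343  -0.0727  0.0011] hi [ 0.4047 -0.0117  0.0629] rect [array([296.5, 283.5]), array([39., 33.]), np.float64(90.0)]
2.05
```

```bash
ls -la pics
```

```text
total 1576
drwxr-xr-x 2 agent agent   4096 Dec  7 01:22 .
drwxr-xr-x 3 agent agent   4096 Dec  7 01:22 ..
-rw-r--r-- 1 agent agent 463585 Dec  7 01:21 scene0.png
-rw-r--r-- 1 agent agent 286699 Dec  7 01:22 scz.png
-rw-r--r-- 1 agent agent 319952 Dec  7 01:21 top0.png
-rw-r--r-- 1 agent agent 201140 Dec  7 01:22 topz.png
-rw-r--r-- 1 agent agent 321445 Dec  7 01:21 wrist0.png
```

View pics/topz.png

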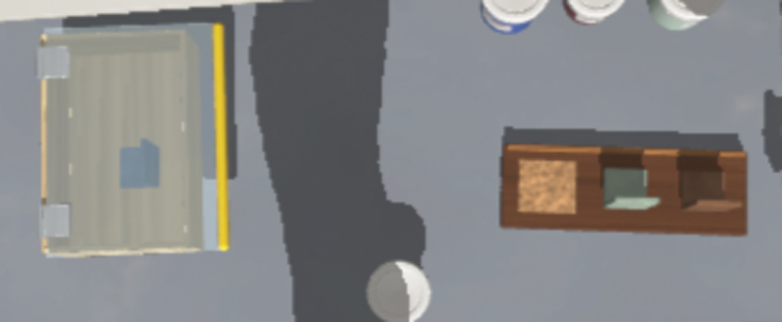

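View pics/scz.png

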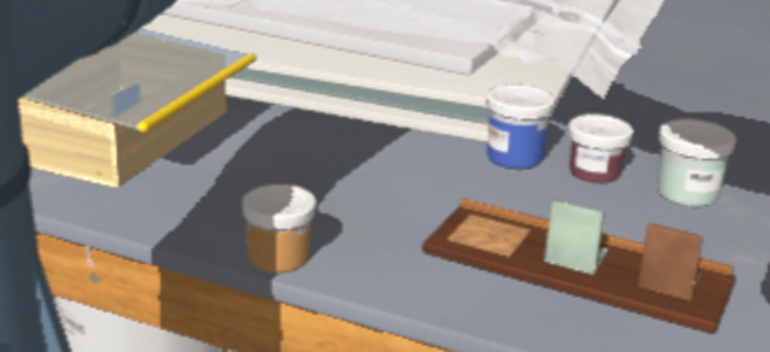

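Run:
```python
from h import *
from scipy.spatial.transform import Rotation as Ro
np.set_printoptions(precision=4,suppress=True)
o=ctrl.get_obs(); R=Ro.from_quat(o["eef_rot"],scalar_first=True).as_matrix()
print("tool axes cols\n",R)
c=ctrl.get_calibration("wrist"); C=-c["R"].T@c["t"]
print("cam in tool",R.T@(C-o["eef_pos"]),"axis",R.T@c["R"][2])
# fine fits in top view
im,d=ctrl.camera("top");c=ctrl.get_calibration("top")
hsv=cv2.cvtColor(im,cv2.COLOR_BGR2HSV)
roi=np.zeros(im.shape[:2],bool);roi[160:280,170:270]=1
ye=cv2.inRange(hsv,(22,180,150),(32,255,255))>0
ye&=roi
v,u=np.nonzero(ye);print("bead px",u.min(),u.max(),v.min(),v.max())
W=np.array([ray_plane(a,b,c,0.08) for a,b in zip(u,v)])
m=W.mean(0);_,_,V=np.linalg.svd((W-m)[:,:2]);print("bead centre",m,"dir",V[0],"ext",W.min(0),W.max(0))
# blue tile pixels through flap: print b-r in roi
b=im[...,0].astype(int)-im[...,2]
print("b-r rows 214..248 cols 206..236")
for r in range(214,248,2): print(r,b[r,206:236])
# board: 
s=ctrl.silhouettes("sample_board","top")
roi=np.zeros(im.shape[:2],bool);roi[215:270,370:492]=1
g=(hsv[...,0]<18)&(hsv[...,1]>90)&roi
v,u=np.nonzero(g)
r=cv2.minAreaRect(np.stack([u,v],1).astype(np.float32));bp=cv2.boxPoints(r);print("board rect px",r)
for p in bp: print(p,ray_plane(*p,c,0.012))
ctrl.camera("scene");
```

```text
tool axes cols
 [[ 0.3651 -0.      0.931 ]
 [-0.931  -0.      0.3651]
 [ 0.     -1.     -0.    ]]
cam in tool [ 0.0008 -0.1422  0.0816] axis [ 0.0001  0.9468 -0.3218]
bead px 253 258 170 267
bead centre [0.5478 0.1456 0.08  ] dir [-0.9996 -0.0287] ext [0.4256 0.1399 0.08  ] [0.6657 0.1528 0.08  ]
b-r rows 214..248 cols 206..236
214 [-12 -12 -13 -14 -15 -14 -14 -12 -11 -13 -14 -13 -13 -13 -14 -14 -13 -13
 -13 -12 -11 -12 -14 -13 -14 -16 -16 -16 -16 -15]
216 [-13 -13 -13 -14 -16 -14 -14 -12 -12 -13 -14 -13 -13 -13 -13 -14 -14 -14
 -14 -13 -12 -14 -14 -13 -13 -15 -16 -16 -16 -15]
218 [-12 -13 -13 -13 -15 -15 -14 -13 -11 -13 -13 -14 -13 -13 -13 -14 -14 -13
 -13 -13 -12 -14 -13 -13 -14 -15 -16 -16 -15 -14]
220 [-12 -12 -13 -14 -14 -15 -14 -12 -11 -13 -13 -13 -13 -12 -12   8  16   9
  -5 -10 -12 -14 -13 -13 -14 -15 -16 -16 -15 -15]
222 [-12 -13 -13 -15 -15 -15 -14 -12 -12 -12 -14 -13 -13 -12 -10  18  30  29
  28  25  11  -5 -11 -13 -14 -15 -16 -17 -16 -15]
224 [-12 -13 -13 -14 -15 -13   3  16  20  25  27  27  27  27  27  30  31  28
  29  29  28  28  23   3 -11 -15 -15 -16 -15 -15]
226 [-13
[... 985 characters left out ...]
3 -16 -17 -19 -17 -16]
242 [-13 -13 -14 -14 -15 -14 -11  -9  -8  -8 -10 -10 -10  -9 -11 -12 -14 -14
 -13 -13 -13 -14 -14 -15 -16 -16 -17 -17 -17 -17]
244 [-13 -13 -14 -14 -14 -14 -13 -11 -11 -11 -12 -13 -13 -14 -15 -16 -17 -16
 -16 -16 -15 -15 -17 -15 -15 -16 -17 -18 -17 -17]
246 [-13 -12 -14 -14 -14 -14 -12 -12 -11 -11 -12 -14 -14 -15 -15 -15 -16 -16
 -16 -16 -16 -15 -16 -16 -15 -16 -16 -17 -16 -17]
board rect px ((430.82891845703125, 241.8101348876953), (105.4731674194336, 36.38278579711914), 1.7623909711837769)
[377.5578 258.371 ] [ 0.4474 -0.1546  0.012 ]
[378.6768 222.0054] [ 0.541 -0.16   0.012]
[484.1    225.2492] [ 0.5277 -0.4267  0.012 ]
[482.9811 261.6148] [ 0.4351 -0.419   0.012 ]
```

```bash
cat >> h.py <<'E'
from scipy.spatial.transform import Rotation as Ro, Slerp
from scipy.optimize import least_squares
np.set_printoptions(precision=4,suppress=True)
def pose():
    o=ctrl.get_obs(); return np.array(o["eef_pos"]),Ro.from_quat(o["eef_rot"],scalar_first=True)
def plan(p,R,pt,Rt,grip,n=None,vmax=1.0,wmax=1.0,show=True):
    """rows from pose to target, straight line, simulated composition (shift in frame before the turn)"""
    dist=np.abs(R.inv().apply(pt-p)).max()/0.03; ang=np.degrees((R.inv()*Rt).magnitude())/6
    n=n or int(np.ceil(max(dist/vmax,ang/wmax,1)))
    n0=n;rows=[]
    p0,R0=p,R; sl=Slerp([0,1],Ro.concatenate([R0,Rt]))
    for i in range(1,n+1):
        pw=p0+(pt-p0)*i/n; Rw=sl(i/n)
        s=np.round(R.inv().apply(pw-p)/0.03,2); w=np.round(np.degrees((R.inv()*Rw).as_rotvec())/6,2)
        s=np.clip(s,-1,1);w=np.clip(w,-1,1)
        rows.append([*w.tolist(),*s.tolist(),grip])
        p=p+R.apply(s*0.03); R=R*Ro.from_rotvec(np.radians(w*6))
    if show:
        for i in range(0,n,10): print("["+",".join(str(r).replace(" ","") for r in rows[i:i+10])+"]")
    return p,R
def down(az): # tool down, camera (tool z) toward world azimuth az deg
    a=np.radians(az); z=np.array([np.cos(a),np.sin(a),0]);y=np.array([0,0,-1.]);x=np.cross(y,z)
    return Ro.from_matrix(np.stack([x,y,z],1))
E
python3 - <<'E'
from h import *
p,R=pose(); print(down(21.4).as_matrix())
# tile from top px
c=ctrl.get_calibration("top")
for n,u,v,z in(("face base hi",228.95,223.8,.006),("face base lo",228.9,241.2,.006),("foot back hi",211.75,223.6,.012),("foot back lo",211.75,241.2,.012),("top corner",220.6,219.4,.068),("cork",397.5,241,.012)):
    print(n,ray_plane(u,v,c,z))
E
```

```text
[[ 0.3649  0.      0.9311]
 [-0.9311  0.      0.3649]
 [ 0.     -1.      0.    ]]
face base hi [0.5444 0.229  0.006 ]
face base lo [0.4986 0.2287 0.006 ]
foot back hi [0.5448 0.2727 0.012 ]
foot back lo [0.4986 0.2721 0.012 ]
top corner [0.5456 0.2353 0.068 ]
cork [ 0.4911 -0.2065  0.012 ]
```

Call:
{"op": "step_arm", "data": {
  "commands": [
    [0,0,0,-0.4,-0.4,1,1],
    [0,0,0,-0.4,-0.4,1,1],
    [0,0,0,-0.4,-0.4,1,1],
    [0,0,0,-0.4,-0.4,1,1],
    [0,-1,0,-0.4,-0.4,1,1],
    [0,-1,0,-0.4,-0.4,1,1]
  ]
}}

```text
time_s: 2.9
eef_pos: [0.3497, -0.3993, 0.3039]
eef_rot: [-0.623, 0.623, -0.334, 0.334]
wrist_force: [-0.3, -0.2, 0.4]
opening: 0.999
```

Run:
```python
from h import *
o=ctrl.get_obs();print(o["q"],o["eef_pos"]);p,R=pose();print(R.as_matrix())
plan(p,R,np.array([.5,-.15,.32]),down(75),1)
```

```text
[-1.0753  0.0274  1.6279  0.0001  1.4858 -0.0919] [ 0.3497 -0.3993  0.3039]
[[ 0.5541  0.0003  0.8324]
 [-0.8324 -0.0003  0.5541]
 [ 0.0004 -1.      0.0001]]
[[0.0,-0.77,0.0,-0.46,-0.06,0.97,1],[0.0,-0.76,0.0,-0.38,-0.06,1.0,1],[0.0,-0.77,0.0,-0.3,-0.06,1.0,1],[0.0,-0.76,0.0,-0.21,-0.06,1.0,1],[0.0,-0.77,0.0,-0.12,-0.06,1.0,1],[0.0,-0.76,0.0,-0.03,-0.06,1.0,1],[0.0,-0.77,0.0,0.06,-0.06,1.0,1],[0.0,-0.77,0.0,0.16,-0.06,1.0,1],[0.0,-0.76,0.0,0.25,-0.06,1.0,1]]
```

Call:
{"op": "step_arm", "data": {
  "commands": [
    [0,-0.8,0,-0.46,-0.06,0.97,1],
    [0,-0.8,0,-0.38,-0.06,1,1],
    [0,-0.8,0,-0.3,-0.06,1,1],
    [0,-0.8,0,-0.21,-0.06,1,1],
    [0,-0.8,0,-0.12,-0.06,1,1],
    [0,-0.8,0,0,-0.06,1,1],
    [0,-0.8,0,0.06,-0.06,1,1],
    [0,-0.8,0,0.16,-0.06,1,1],
    [0,-0.8,0,0.25,-0.06,1,1]
  ]
}}

```text
time_s: 3.8
eef_pos: [0.4935, -0.1616, 0.3197]
eef_rot: [-0.702, 0.703, -0.081, 0.081]
wrist_force: [0.8, -0.9, 0.3]
opening: 0.998
```

Run:
```python
from h import *
o=ctrl.get_obs();print(o["q"].tolist(),o["eef_pos"].tolist(),o["eef_rot"].tolist());p,R=pose();print(R.as_matrix())
```

```text
[-0.5452640136739814, -0.008075256451717519, 1.6324728659931522, -4.360352427580329e-05, 1.5167576315692313, -0.3150470968160495] [0.4935272022512829, -0.16161436249819422, 0.3197438827184588] [-0.7023489805530291, 0.702505944281278, -0.08107937947395202, 0.08134766124302431]
[[ 0.9736  0.0004  0.2282]
 [-0.2282 -0.0003  0.9736]
 [ 0.0004 -1.     -0.0002]]
```

Call:
{"op": "step_arm", "data": {
  "commands": [
    [1,0,0,0,0,0.8,1],
    [1,0,0,0,0,0.8,1],
    [1,0,0,0,0,0.8,1],
    [1,0,0,0,0,0.8,1],
    [1,0,0,0,0,0.8,1]
  ]
}}

```text
time_s: 4.3
eef_pos: [0.5201, -0.049, 0.3447]
eef_rot: [0.861, -0.495, 0.058, -0.101]
wrist_force: [-0.1, 0.5, -0.7]
opening: 0.998
```

Run:
```python
from h import *
o=ctrl.get_obs();print(o["q"].tolist(),o["eef_pos"].tolist(),o["eef_rot"].tolist());p,R=pose();print(R.as_matrix())
```

```text
[-0.6282036716444214, 0.014821807571320216, 1.6458062775478477, 0.4869692768634409, 1.6861295229141593, -0.3885222079070592] [0.5201000298535202, -0.04897024369147138, 0.3447042057110949] [0.861115313111907, -0.49489657596340836, 0.057870938910556786, -0.10103836426569512]
[[ 0.9729  0.1167  0.1997]
 [-0.2313  0.4897  0.8406]
 [ 0.0003 -0.864   0.5035]]
```

```bash
cat > kin.py <<'E'
from h import *
import json,os
D=[([-1.40328134e+00,1.81547139e-01,1.60799580,-1.4e-05,1.35381685,-2.06313479e-01],[0.20989038,-0.53472915,0.23038663],[0.58465229,-0.58375857,0.3988129,-0.39793955]),
([-1.0753,0.0274,1.6279,0.0001,1.4858,-0.0919],[0.3497,-0.3993,0.3039],[-0.623,0.623,-0.334,0.334]),
([-0.5452640136739814,-0.008075256451717519,1.6324728659931522,-4.36e-05,1.5167576315692313,-0.3150470968160495],[0.4935272022512829,-0.16161436249819422,0.3197438827184588],[-0.7023489805530291,0.702505944281278,-0.08107937947395202,0.08134766124302431]),
([-0.6282036716444214,0.014821807571320216,1.6458062775478477,0.4869692768634409,1.6861295229141593,-0.3885222079070592],[0.5201000298535202,-0.04897024369147138,0.3447042057110949],[0.861115313111907,-0.49489657596340836,0.057870938910556786,-0.10103836426569512])]
if os.path.exists("kd.json"): D+=[tuple(x) for x in json.load(open("kd.json"))]
def log():
    o=ctrl.get_obs(); d=json.load(open("kd.json")) if os.path.exists("kd.json") else []
    d.append([list(map(float,o["q"])),list(map(float,o["eef_pos"])),list(map(float,o["eef_rot"]))]);json.dump(d,open("kd.json","w"))
E3=lambda ax,a:Ro.from_euler(ax,a)
def fk(q,P,s4=1):
    a1,off,d1,L2,e,L3,f,T,c6=P
    R1=E3('z',q[0]);R2=R1*E3('y',q[1]);R3=R2*E3('y',q[2]);R4=R3*E3('z',s4*q[3]);R5=R4*E3('y',q[4]);R6=R5*E3('z',q[5]+c6)
    p=R1.apply([a1,off,d1])+R2.apply([0,0,L2])+R3.apply([e,0,L3])+R5.apply([0,f,T])
    R=R6*Ro.from_matrix(np.array([[1,0,0],[0,0,-1],[0,1,0]]).T.astype(float)) # tool y = z6
    return p,R
def fit(s4=1):
    def res(P):
        r=[]
        for q,p,w in D:
            a,R=fk(q,P,s4); r+=list((a-np.array(p))*100); r+=list((R.inv()*Ro.from_quat(w,scalar_first=True)).as_rotvec()*10)
        return np.array(r+list((P-P0)[:8]*0.02))
    P0=np.array([0,.06,.18,.45,0,.42,.06,.25,0])
    return min((least_squares(res,np.r_[P0[:8],c]) for c in(0,1.57,3.14,-1.57)),key=lambda s:s.cost)
E
python3 - <<'E'
from kin import *
for s in(1,-1):
    r=fit(s);print(s,r.cost,r.x);
    for q,p,w in D:
        a,R=fk(q,r.x,s);print(a-p,np.degrees((R.inv()*Ro.from_quat(w,scalar_first=True)).magnitude()))
E
```

```text
1 1973.7639204070576 [-0.      0.1178  0.313   0.4365  0.0835  0.5143  0.      0.3189 -0.    ]
[-0.  0. -0.] 179.9999972948652
[ 0. -0.  0.] 179.9713694997307
[-0.  0. -0.] 179.99999993752058
[ 0. -0. -0.] 180.0
-1 1716.8882258583153 [ 0.0889  0.282   0.6918  6.9825  7.5969  0.8817 -0.1642 -0.2778 -2.3613]
[-0.      0.     -0.0003] 179.99844610301554
[-0.      0.0001  0.0014] 179.99715022009275
[ 0.     -0.     -0.0011] 179.9950249665902
[ 0.     -0.0001  0.    ] 124.60024192488838
```

```bash
sed -i 's/\[0,1,0\]\]).T.astype(float)/[0,1,0]]).astype(float)/' kin.py
cat >> kin.py <<'E'
LO=np.array([-2.99,-.89,.3,-1.14,0,-3.12]);HI=np.array([2.99,2.07,2.58,4.28,2.63,3.12])
def ik(p,R,P,q0):
    f=lambda q:np.r_[(fk(q,P)[0]-p)*10,(fk(q,P)[1].inv()*R).as_rotvec()]
    s=least_squares(f,np.clip(q0,LO+.01,HI-.01),bounds=(LO-1,HI+1)); return s.x,s.cost
def tilt(az,th): # tool down, camera az, then tool direction swung by th deg toward azimuth 'opposite' z (th>0: away from camera)
    return down(az)*Ro.from_euler('x',-th,degrees=True)
E
python3 - <<'E'
from kin import *
r=fit();P=r.x;print(r.cost,P)
ck=lambda q:"" if (q>LO).all() and (q<HI).all() else "OUT"
for name,az,sg in(("front",-88.4,1),("back",91.6,-1)):
    q=np.array([0,0,1.6,.3 ,1.6,-2.8 if sg>0 else .2])
    for y,z,th in((.10,.3,0),(.0,.3,40),(.10,.1,40),(.15,.06,40),(.16,.15,40),(.2,.2,20),(.232,.2,0),(.232,.035,0)):
        q,c=ik(np.array([.5216,y,z]),tilt(az,sg*th),P,q);print(name,y,z,th,np.degrees(q).round(0),round(c,6),ck(q))
    for az2 in(az-90-4.4,):
        q,c=ik(np.array([.473,-.2065,.05]),down(az2),P,np.r_[-.7,q[1:]]);print("place",np.degrees(q).round(0),c,ck(q))
E
```

```text
6.584147366432381e-05 [-0.      0.1178  0.313   0.4365  0.0835  0.5143  0.      0.3189  3.1418]
front 0.1 0.3 0 [  -2.    2.   94.   -0.   85. -184.] 0.0 OUT
front 0.0 0.3 40 [ -33.    9.   94.   32.  100. -216.] 0.0 OUT
front 0.1 0.1 40 [ -24.   22.  105.   37.   76. -222.] 0.0 OUT
front 0.15 0.06 40 [ -19.   25.  106.   40.   70. -222.] 0.0 OUT
front 0.16 0.15 40 [ -18.   16.  105.   38.   78. -214.] 0.0 OUT
front 0.2 0.2 20 [  -3.    8.  101.   21.   74. -191.] 0.0 OUT
front 0.232 0.2 0 [  12.   12.   94.    0.   74. -170.] 0.0 
front 0.232 0.035 0 [  12.   24.  100.    0.   56. -170.] 0.0 
place [ -37.   17.  108.    0.   55. -124.] 1.037140238071748e-28 
back 0.1 0.3 0 [-2.  2. 94. -0. 85. -4.] 0.0 
back 0.0 0.3 40 [-33.   9.  94.  32. 100. -36.] 0.0 
back 0.1 0.1 40 [-24.  22. 105.  37.  76. -42.] 0.0 
back 0.15 0.06 40 [-19.  25. 106.  40.  70. -42.] 0.0 
back 0.16 0.15 40 [-18.  16. 105.  38.  78. -34.] 0.0 
back 0.2 0.2 20 [ -3.   8. 101.  21.  74. -11.] 0.0 
back 0.232 0.2 0 [12. 12. 94.  0. 74. 10.] 0.0 
back 0.232 0.035 0 [ 12.  24. 100.   0.  56.  10.] 0.0 
place [-37.  17. 108.   0.  55.  56.] 3.4013504980498293e-23
```

```bash
cat > flap.py <<'E'
from kin import *
H=np.array([.3405,.088])
def hand2d(y,z,th,tipback=.009,tile=False):
    t=np.radians(th);d=np.array([np.sin(t),-np.cos(t)]);n=np.array([np.cos(t),np.sin(t)])
    o=np.array([y,z]);pts=[]
    def rect(a0,a1,b0,b1):
        for a in np.linspace(a0,a1,40):
            for b in (b0,b1): pts.append(o-d*a+n*b)
        for b in np.linspace(b0,b1,30):
            for a in (a0,a1): pts.append(o-d*a+n*b)
    rect(tipback,.08,-.012,.012)      # fingers
    rect(.073,.25,-.043,.043)         # body
    rect(.12,.165,.06,.10)            # camera guess
    return np.array(pts)
def ang(pts):
    v=pts-H; r=np.hypot(*v.T); a=np.arctan2(v[:,1],-v[:,0])+np.arcsin(np.minimum(.004/np.maximum(r,.01),1))
    a=np.where((r>.189)&(r<.205),a+.02,a)
    k=r<.201
    if not k.any(): return -.06,None
    i=np.argmax(np.where(k,a,-9)); return max(a[i],-.06),(pts[i],r[i])
def wall(pts): # clearance to front wall (y .1875-.1935, z<.076) 
    b=np.clip(pts,[.1875,0],[.1935,.076]); return np.hypot(*(pts-b).T).min()
E
python3 - <<'E'
from flap import *
W=[(.085,.032,40),(.155,.032,40),(.155,.15,40),(.19,.20,30),(.225,.19,15),(.239,.14,15),(.239,.031,15)]
for a,b in zip(W,W[1:]):
    for s in (0,.25,.5,.75):
        w=np.array(a)+(np.array(b)-a)*s; h=hand2d(*w); A,c=ang(h); print(w.round(3),"flap deg",round(np.degrees(A),1),c,"wall",round(wall(h),4),"minz",h[:,1].min().round(3))
h=hand2d(*W[-1]);print(np.degrees(ang(h)[0]),ang(h)[1],wall(h))
P=fit().x;q=np.array([-.5,0,1.6,.5,1.6,-.5])
for y,z,th in W:
    q,c=ik(np.array([.5216,y,z]),tilt(91,-th),P,q);print(np.degrees(q).round(0),c)
E
```

```text
[ 0.085  0.032 40.   ] flap deg -3.4 None wall 0.0991 minz 0.031
[ 0.103  0.032 40.   ] flap deg -3.4 None wall 0.0816 minz 0.031
[ 0.12   0.032 40.   ] flap deg -3.4 None wall 0.0641 minz 0.031
[ 0.138  0.032 40.   ] flap deg -3.4 None wall 0.0466 minz 0.031
[ 0.155  0.032 40.   ] flap deg -3.4 (array([0.1409, 0.0675]), np.float64(0.20069260036361414)) wall 0.0291 minz 0.031
[ 0.155  0.062 40.   ] flap deg 4.9 (array([0.1409, 0.097 ]), np.float64(0.1998495647193646)) wall 0.0291 minz 0.061
[ 0.155  0.091 40.   ] flap deg 12.6 (array([0.1432, 0.1237]), np.float64(0.20051562027289027)) wall 0.0415 minz 0.09
[ 0.155  0.12  40.   ] flap deg 19.2 (array([0.149 , 0.1463]), np.float64(0.2001236286051726)) wall 0.064 minz 0.12
[ 0.155  0.15  40.   ] flap deg 25.6 (array([0.1561, 0.1674]), np.float64(0.20079692973874413)) wall 0.0872 minz 0.149
[ 0.164  0.162 37.5  ] flap deg 30.4 (array([0.1634, 0.1827]), np.float64(0.20087689036880865)) wall 0.0946 minz 0.162
[ 0.172  0.175 35.   ] flap deg 35.1 (array([0.1719, 0.1967]), np.float64(0.2005703590095186)) wall 0.1039 minz 0.175
[ 0.181  0.188
[... 1302 characters left out ...]
 15.   ] flap deg 77.1 (array([0.3045, 0.2273]), np.float64(0.14386129655576102)) wall 0.035 minz 0.091
[ 0.239  0.058 15.   ] flap deg 74.4 (array([0.2929, 0.2435]), np.float64(0.1626352115136446)) wall 0.0274 minz 0.064
71.30947251722114 (array([0.2929, 0.2163]), np.float64(0.13681190640940114)) 0.01623681867763377
[-25.  29. 105.  37.  71. -47.] 8.546600827042518e-26
[-18.  28. 106.  41.  67. -43.] 1.0019895273598436e-30
[-18.  16. 106.  38.  77. -34.] 4.5118969916217184e-29
[-10.   9. 103.  30.  76. -20.] 9.503818227529217e-31
[  3.   9. 100.  16.  71.  -3.] 3.604385946766526e-27
[  4.  13. 101.  17.  65.  -4.] 1.6170145170646615e-27
[  4.  23. 104.  19.  54.  -8.] 3.6188639780036353e-31
```

```bash
cat > sim.py <<'E'
from flap import *
def run(W,k=4,x=.5216,az=91,ikq=(-.5,0.2,1.8,.9,1.4,-.7)):
    for a,b in zip(W,W[1:]):
        for s in np.arange(k)/k:
            w=np.array(a)+(np.array(b)-a)*s; h=hand2d(*w); A,c=ang(h); print(w.round(3),"flap",round(np.degrees(A),1),None if c is None else (c[0].round(3),c[1].round(3)),"wall",round(wall(h),4),"minz",h[:,1].min().round(3))
    h=hand2d(*W[-1]);print(W[-1],np.degrees(ang(h)[0]),ang(h)[1],wall(h))
    P=fit().x;q=np.array(ikq)
    for y,z,th in W:
        q,c=ik(np.array([x,y,z]),tilt(az,-th),P,q);print((y,z,th),np.degrees(q).round(0),round(c,6))
if __name__=="__main__":
    run([(.06,.04,60),(.16,.04,60),(.165,.15,60),(.22,.20,60),(.28,.22,60),(.27,.18,40),(.25,.14,25),(.239,.10,15),(.239,.031,15)])
E
python3 sim.py
```

```text
[ 0.06  0.04 60.  ] flap -3.4 None wall 0.1293 minz 0.034
[ 0.085  0.04  60.   ] flap -3.4 None wall 0.1043 minz 0.034
[ 0.11  0.04 60.  ] flap -3.4 None wall 0.0793 minz 0.034
[ 0.135  0.04  60.   ] flap -3.4 None wall 0.0543 minz 0.034
[ 0.16  0.04 60.  ] flap -3.4 (array([0.141, 0.065]), np.float64(0.201)) wall 0.0293 minz 0.034
[ 0.161  0.068 60.   ] flap 3.8 (array([0.141, 0.093]), np.float64(0.2)) wall 0.0288 minz 0.062
[ 0.162  0.095 60.   ] flap 11.5 (array([0.143, 0.12 ]), np.float64(0.2)) wall 0.0402 minz 0.089
[ 0.164  0.122 60.   ] flap 18.8 (array([0.149, 0.145]), np.float64(0.199)) wall 0.0553 minz 0.117
[ 0.165  0.15  60.   ] flap 26.0 (array([0.157, 0.169]), np.float64(0.2)) wall 0.0772 minz 0.144
[ 0.179  0.162 60.   ] flap 31.0 (array([0.164, 0.185]), np.float64(0.201)) wall 0.0837 minz 0.157
[ 0.192  0.175 60.   ] flap 36.4 (array([0.183, 0.194]), np.float64(0.19)) wall 0.0935 minz 0.169
[ 0.206  0.188 60.   ] flap 41.7 (array([0.193, 0.209]), np.float64(0.19)) wall 0.1056 minz 0.182
[ 0.22  0.2  60.  ] flap 47.4 (array([0.218, 0.215]), np.float64(0.176)) wall 0.11
[... 1765 characters left out ...]
 0.071
[ 0.239  0.048 15.   ] flap 73.4 (array([0.293, 0.234]), np.float64(0.153)) wall 0.0248 minz 0.054
(0.239, 0.031, 15) 71.30947251722114 (array([0.2929, 0.2163]), np.float64(0.13681190640940114)) 0.01623681867763377
(0.06, 0.04, 60) [-34.  41.  99.  45.  87. -58.] 0.0
(0.16, 0.04, 60) [-25.  39. 103.  52.  81. -56.] 0.0
(0.165, 0.15, 60) [-25.  26. 105.  51.  88. -47.] 0.0
(0.22, 0.2, 60) [-19.  19. 106.  55.  87. -40.] 0.0
(0.28, 0.22, 60) [-13.  17. 106.  58.  84. -35.] 0.0
(0.27, 0.18, 40) [ -6.  13. 105.  42.  73. -23.] 0.0
(0.25, 0.14, 25) [ -0.  14. 103.  28.  66. -13.] 0.0
(0.239, 0.1, 15) [  4.  17. 103.  17.  61.  -5.] 0.0
(0.239, 0.031, 15) [  4.  23. 104.  19.  54.  -8.] 0.0
```

Run:
```python
from sim import *
run([(.16,.04,60),(.165,.15,60),(.22,.19,65),(.29,.20,70),(.325,.17,68),(.33,.13,60),(.31,.12,45),(.28,.10,30),(.239,.08,15),(.239,.031,15)],4)
```

```text
[ 0.16  0.04 60.  ] flap -3.4 (array([0.141, 0.065]), np.float64(0.201)) wall 0.0293 minz 0.034
[ 0.161  0.068 60.   ] flap 3.8 (array([0.141, 0.093]), np.float64(0.2)) wall 0.0288 minz 0.062
[ 0.162  0.095 60.   ] flap 11.5 (array([0.143, 0.12 ]), np.float64(0.2)) wall 0.0402 minz 0.089
[ 0.164  0.122 60.   ] flap 18.8 (array([0.149, 0.145]), np.float64(0.199)) wall 0.0553 minz 0.117
[ 0.165  0.15  60.   ] flap 26.0 (array([0.157, 0.169]), np.float64(0.2)) wall 0.0772 minz 0.144
[ 0.179  0.16  61.25 ] flap 30.3 (array([0.173, 0.177]), np.float64(0.189)) wall 0.081 minz 0.154
[ 0.192  0.17  62.5  ] flap 34.8 (array([0.18, 0.19]), np.float64(0.19)) wall 0.0879 minz 0.164
[ 0.206  0.18  63.75 ] flap 39.3 (array([0.189, 0.202]), np.float64(0.19)) wall 0.0972 minz 0.173
[ 0.22  0.19 65.  ] flap 44.7 (array([0.217, 0.205]), np.float64(0.17)) wall 0.1077 minz 0.182
[ 0.238  0.192 66.25 ] flap 49.7 (array([0.234, 0.207]), np.float64(0.16)) wall 0.1119 minz 0.183
[ 0.255  0.195 67.5  ] flap 55.2 (array([0.251, 0.21 ]), np.float64(0.151)) wall 0.1085 minz 0.183
[ 0.272  0.198 68.75 ] flap 61.
[... 2368 characters left out ...]
 0.229]), np.float64(0.148)) wall 0.0235 minz 0.049
(0.239, 0.031, 15) 71.30947251722114 (array([0.2929, 0.2163]), np.float64(0.13681190640940114)) 0.01623681867763377
(0.16, 0.04, 60) [-25.  39. 103.  52.  81. -56.] 0.0
(0.165, 0.15, 60) [-25.  26. 105.  51.  88. -47.] 0.0
(0.22, 0.19, 65) [-20.  23. 106.  58.  89. -44.] 0.0
(0.29, 0.2, 70) [-14.  25. 107.  65.  88. -43.] 0.0
(0.325, 0.17, 68) [-10.  27. 106.  67.  82. -44.] 0.0
(0.33, 0.13, 60) [ -7.  27. 106.  62.  75. -42.] 0.0
(0.31, 0.12, 45) [ -4.  21. 106.  50.  68. -30.] 0.0
(0.28, 0.1, 30) [  0.  19. 104.  34.  62. -19.] 0.0
(0.239, 0.08, 15) [  4.  18. 103.  18.  59.  -6.] 0.0
(0.239, 0.031, 15) [  4.  23. 104.  19.  54.  -8.] 0.0
```

```bash
cat > go.py <<'E'
from kin import *
import sys
log()
# args: grip vmax then x,y,z,th,az ...
def go(W,grip,vmax=.8,wmax=1.0):
    p,R=pose()
    for x,y,z,th,az in W:
        print("->",(x,y,z,th,az)); p,R=plan(p,R,np.array([x,y,z]),tilt(az,-th),grip,vmax=vmax,wmax=wmax)
E
python3 - <<'E'
from go import *
go([(.5216,.06,.12,60,90.5),(.5216,.06,.04,60,90.5)],.8)
E
```

```text
-> (0.5216, 0.06, 0.12, 60, 90.5)
[[0.45,-0.15,0.15,-0.07,0.75,-0.06,0.8],[0.45,-0.15,0.15,-0.06,0.75,-0.1,0.8],[0.45,-0.15,0.15,-0.06,0.74,-0.14,0.8],[0.45,-0.15,0.15,-0.04,0.74,-0.16,0.8],[0.44,-0.15,0.15,-0.03,0.73,-0.2,0.8],[0.45,-0.15,0.15,-0.03,0.72,-0.24,0.8],[0.45,-0.15,0.16,-0.02,0.7,-0.26,0.8],[0.45,-0.15,0.15,-0.01,0.7,-0.3,0.8],[0.45,-0.15,0.15,-0.0,0.68,-0.34,0.8],[0.45,-0.15,0.15,-0.0,0.66,-0.36,0.8]]
[[0.45,-0.15,0.15,-0.0,0.65,-0.39,0.8]]
-> (0.5216, 0.06, 0.04, 60, 90.5)
[[-0.0,0.0,-0.0,-0.0,0.44,-0.77,0.8],[-0.0,0.0,-0.0,-0.0,0.45,-0.77,0.8],[-0.0,0.0,-0.0,-0.0,0.44,-0.77,0.8]]
```

Call:
{"op": "step_arm", "data": {
  "commands": [
    [0.5,-0.16,0.16,-0.07,0.8,-0.06,0.8],
    [0.5,-0.16,0.16,-0.06,0.8,-0.1,0.8],
    [0.5,-0.16,0.16,-0.06,0.8,-0.15,0.8],
    [0.5,-0.16,0.16,-0.04,0.8,-0.2,0.8],
    [0.5,-0.16,0.16,-0.03,0.8,-0.25,0.8],
    [0.5,-0.16,0.16,-0.03,0.8,-0.3,0.8],
    [0.5,-0.16,0.16,0,0.75,-0.3,0.8],
    [0.5,-0.16,0.16,0,0.75,-0.35,0.8],
    [0.5,-0.16,0.16,0,0.7,-0.4,0.8],
    [0.5,-0.16,0.16,0,0.7,-0.4,0.8]
  ]
}}

```text
time_s: 5.3
eef_pos: [0.5228, 0.0569, 0.1218]
eef_rot: [0.966, -0.257, -0.001, 0.0]
wrist_force: [0.6, -1.6, 0.8]
opening: 0.806
```

Run:
```python
from go import *
go([(.5216,.07,.039,60,90.5),(.5216,.16,.039,60,90.5)],.8)
im,d=ctrl.camera("scene");cv2.imwrite("pics/s2.png",im)
```

```text
-> (0.5216, 0.07, 0.039, 60, 90.5)
[[-0.01,-0.01,0.02,-0.01,0.58,-0.73,0.8],[-0.01,-0.01,0.03,-0.02,0.59,-0.72,0.8],[-0.02,-0.01,0.02,-0.01,0.58,-0.72,0.8]]
-> (0.5216, 0.16, 0.039, 60, 90.5)
[[0.0,0.0,-0.0,0.01,0.65,0.37,0.8],[0.0,0.0,-0.0,0.0,0.65,0.38,0.8],[0.0,0.0,-0.0,0.01,0.65,0.37,0.8],[0.0,0.0,-0.0,0.01,0.65,0.38,0.8]]
```

View pics/s2.png

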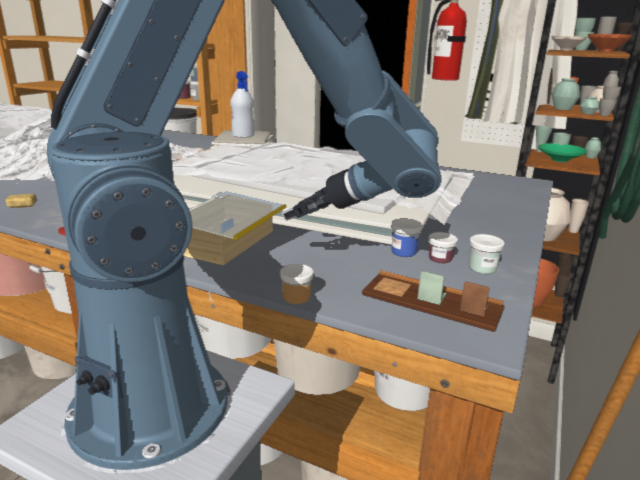

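The hand now points at the box's front at (300, 210). The wrist housing at (415, 180) is well above the pots and the board. I'll go down and under the lip.

Call:
{"op": "step_arm", "data": {
  "commands": [
    [0,0,0.02,0,0.58,-0.73,0.8],
    [0,0,0.02,0,0.58,-0.73,0.8],
    [0,0,0.02,0,0.58,-0.72,0.8],
    [0,0,0,0,0.65,0.38,0.8],
    [0,0,0,0,0.65,0.38,0.8],
    [0,0,0,0,0.65,0.38,0.8]
  ]
}}

```text
time_s: 5.95
eef_pos: [0.5225, 0.1375, 0.0408]
eef_rot: [0.966, -0.258, 0.001, 0.003]
wrist_force: [-0.0, 0.9, 0.5]
opening: 0.803
```

Run:
```python
from go import *
print(ctrl.get_obs()["wrist_force"])
im,d=ctrl.camera("wrist");cv2.imwrite("pics/w2.png",im)
go([(.5216,.158,.039,60,90.5),(.5216,.165,.15,60,90.5)],.8)
```

```text
[-0.0166  0.8922  0.4732]
-> (0.5216, 0.158, 0.039, 60, 90.5)
[[-0.03,-0.04,-0.01,0.02,0.53,0.23,0.8]]
-> (0.5216, 0.165, 0.15, 60, 90.5)
[[-0.0,0.0,-0.0,0.0,-0.33,0.66,0.8],[-0.0,0.0,-0.0,0.0,-0.33,0.67,0.8],[-0.0,0.0,-0.0,0.0,-0.33,0.66,0.8],[-0.0,0.0,-0.0,0.0,-0.32,0.66,0.8],[-0.0,0.0,-0.0,0.0,-0.33,0.67,0.8]]
```

View pics/w2.png

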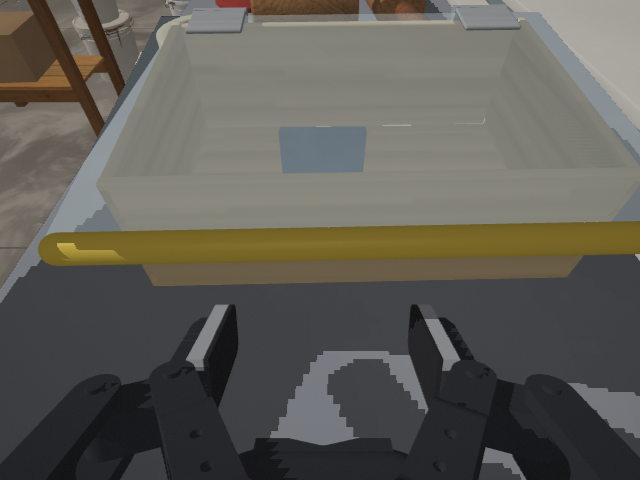

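The wrist view shows the tile (280-366, 127-173) centred between the fingers (u≈322), and the bead at row 245 with the fingertips still in front of it. I move on under it and lift.

Call:
{"op": "step_arm", "data": {
  "commands": [
    [0,0,0,0,0.65,0.25,0.8],
    [0,0,0,0,0.3,0.1,0.8],
    [0,0,0,0,-0.25,0.5,0.8],
    [0,0,0,0,-0.25,0.5,0.8],
    [0,0,0,0,-0.25,0.5,0.8]
  ]
}}

```text
time_s: 6.5
eef_pos: [0.522, 0.1697, 0.0862]
eef_rot: [0.966, -0.258, 0.001, 0.003]
wrist_force: [0.5, 0.0, -0.4]
opening: 0.8
```

Run:
```python
from go import *
print(ctrl.get_obs()["wrist_force"])
im,d=ctrl.camera("wrist");cv2.imwrite("pics/w3.png",im)
go([(.5216,.167,.15,60,90.5)],.8)
```

```text
[ 0.4905  0.0302 -0.4431]
-> (0.5216, 0.167, 0.15, 60, 90.5)
[[-0.0,-0.0,0.01,-0.02,-0.36,0.58,0.8],[-0.01,-0.01,0.0,-0.02,-0.37,0.57,0.8],[-0.0,0.0,0.01,-0.01,-0.36,0.58,0.8]]
```

View pics/w3.png

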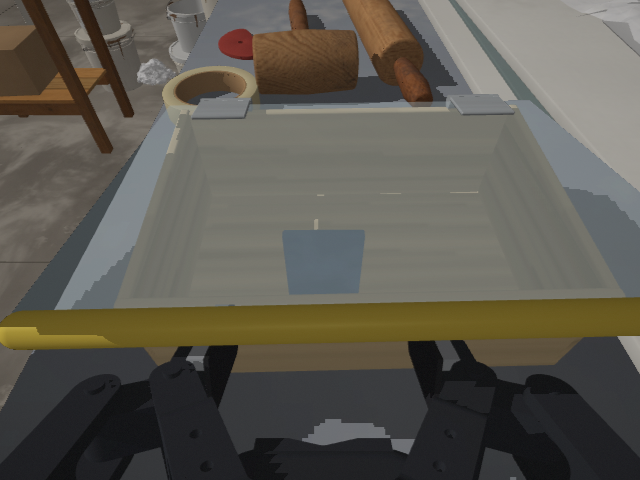

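Both fingers are under the raised bead (row 320), with the tips visible through the sheet. I'll keep lifting.

Call:
{"op": "step_arm", "data": {
  "commands": [
    [0,0,0,0,-0.36,0.58,0.8],
    [0,0,0,0,-0.36,0.58,0.8],
    [0,0,0,0,-0.36,0.58,0.8],
    [0,0,0,0,0,0,0.8]
  ]
}}

```text
time_s: 6.95
eef_pos: [0.5237, 0.167, 0.1489]
eef_rot: [0.966, -0.259, -0.002, 0.002]
wrist_force: [-0.2, -1.2, -0.8]
opening: 0.802
```

Run:
```python
from go import *
print(ctrl.get_obs()["wrist_force"])
im,d=ctrl.camera("wrist");cv2.imwrite("pics/w4.png",im)
go([(.5216,.22,.19,65,90.5),(.5216,.29,.2,70,90.5),(.5216,.325,.17,68,90.5)],.8)
```

```text
[-0.2194 -1.2121 -0.8195]
-> (0.5216, 0.22, 0.19, 65, 90.5)
[[0.28,-0.0,0.01,-0.01,0.27,0.7,0.8],[0.27,-0.01,0.01,-0.02,0.3,0.69,0.8],[0.28,-0.0,0.01,-0.01,0.31,0.69,0.8]]
-> (0.5216, 0.29, 0.2, 70, 90.5)
[[0.28,-0.0,-0.0,0.01,0.66,0.43,0.8],[0.28,-0.0,-0.0,0.01,0.67,0.41,0.8],[0.27,-0.0,-0.0,0.0,0.68,0.39,0.8]]
-> (0.5216, 0.325, 0.17, 68, 90.5)
[[-0.16,-0.0,-0.0,0.01,0.72,-0.27,0.8],[-0.17,-0.0,-0.0,0.0,0.72,-0.26,0.8]]
```

View pics/w4.png

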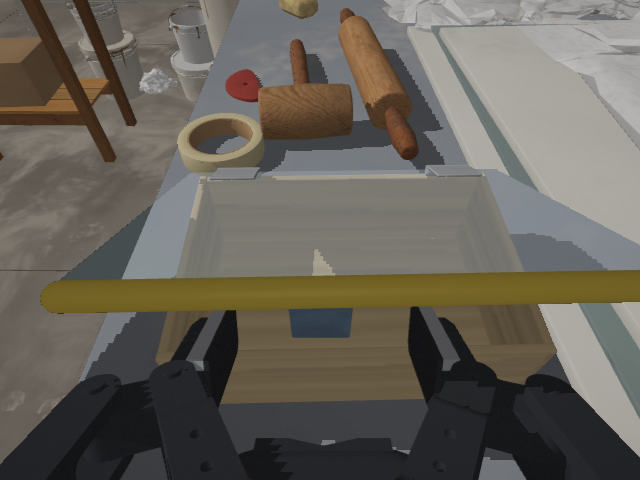

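The bead (row 293) lies close to the fingertips (row 310), so I advance horizontally first, then up and in.

Call:
{"op": "step_arm", "data": {
  "commands": [
    [0,0,0,0,0.5,0.29,0.8],
    [0,0,0,0,0.5,0.29,0.8],
    [0.3,0,0,0,0.5,0.4,0.8],
    [0.3,0,0,0,0.3,0.6,0.8],
    [0.3,0,0,0,0.3,0.6,0.8]
  ]
}}

```text
time_s: 7.5
eef_pos: [0.521, 0.2546, 0.1725]
eef_rot: [0.977, -0.211, 0.002, 0.003]
wrist_force: [0.7, -1.2, -0.4]
opening: 0.808
```

Run:
```python
from go import *
print(ctrl.get_obs()["wrist_force"])
im,d=ctrl.camera("wrist");cv2.imwrite("pics/w5.png",im)
go([(.5216,.29,.2,70,90.5),(.5216,.325,.17,68,90.5)],.8)
```

```text
[ 0.7084 -1.2288 -0.3816]
-> (0.5216, 0.29, 0.2, 70, 90.5)
[[0.35,-0.02,-0.0,0.01,0.33,0.63,0.8],[0.36,-0.03,-0.0,0.02,0.36,0.61,0.8]]
-> (0.5216, 0.325, 0.17, 68, 90.5)
[[-0.17,0.0,-0.0,0.01,0.72,-0.27,0.8],[-0.16,0.0,-0.0,0.0,0.73,-0.26,0.8]]
```

View pics/w5.png

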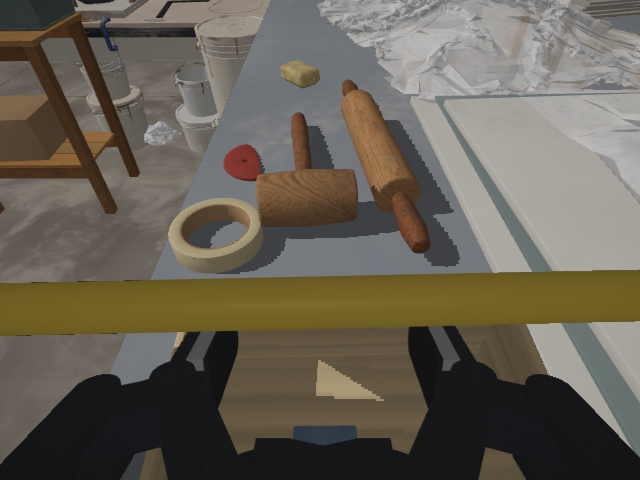

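Call:
{"op": "step_arm", "data": {
  "commands": [
    [0.3,0,0,0,0.35,0.6,0.8],
    [0.3,0,0,0,0.35,0.6,0.8],
    [0,0,0,0,0.5,0,0.8],
    [0,0,0,0,0,0,0.8]
  ]
}}

```text
time_s: 7.95
eef_pos: [0.5203, 0.3027, 0.1912]
eef_rot: [0.983, -0.182, 0.002, 0.004]
wrist_force: [-0.0, -0.3, 1.1]
opening: 0.802
```

Run:
```python
from go import *
print(ctrl.get_obs()["wrist_force"])
im,d=ctrl.camera("wrist");cv2.imwrite("pics/w6.png",im)
im,d=ctrl.camera("scene");cv2.imwrite("pics/s6.png",im[100:340,130:500])
go([(.5216,.325,.17,68,90.5),(.5216,.33,.115,60,90.5)],.8)
```

```text
[-0.0248 -0.3406  1.0942]
-> (0.5216, 0.325, 0.17, 68, 90.5)
[[-0.09,-0.02,0.0,0.02,0.49,-0.2,0.8],[-0.09,-0.03,0.0,0.01,0.5,-0.2,0.8]]
-> (0.5216, 0.33, 0.115, 60, 90.5)
[[-0.44,0.0,0.0,0.0,0.28,-0.55,0.8],[-0.45,0.0,0.0,0.0,0.3,-0.53,0.8],[-0.44,0.0,0.0,0.0,0.33,-0.52,0.8]]
```

View pics/w6.png

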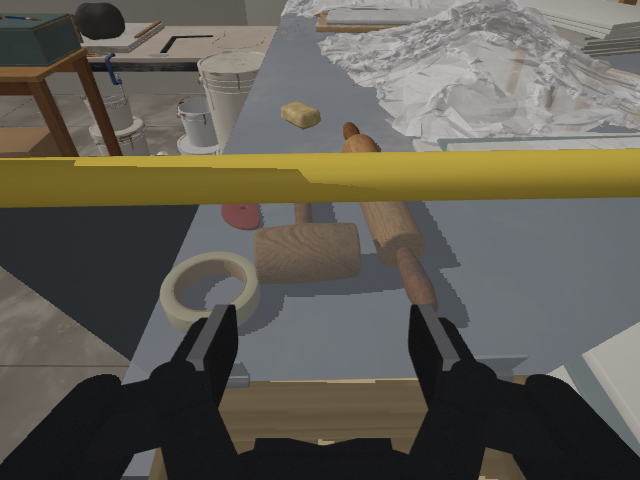

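View pics/s6.png

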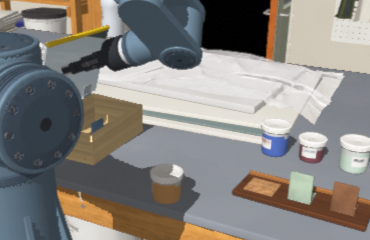

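The flap stands at about 70° with the fingertips against its underside; in the wrist view the bead is at row 180, above the tips at row 310. I'll slide down the sheet.

Call:
{"op": "step_arm", "data": {
  "commands": [
    [-0.1,0,0,0,0.45,-0.2,0.8],
    [-0.1,0,0,0,0.45,-0.2,0.8],
    [-0.45,0,0,0,0.25,-0.55,0.8],
    [-0.45,0,0,0,0.27,-0.54,0.8],
    [-0.45,0,0,0,0.3,-0.52,0.8],
    [0,0,0,0,0,0,0.8]
  ]
}}

```text
time_s: 8.65
eef_pos: [0.5198, 0.3256, 0.116]
eef_rot: [0.965, -0.261, 0.002, 0.004]
wrist_force: [0.0, 0.3, -0.0]
opening: 0.799
```

Run:
```python
from go import *
print(ctrl.get_obs()["wrist_force"])
im,d=ctrl.camera("wrist");cv2.imwrite("pics/w7.png",im)
im,d=ctrl.camera("scene");cv2.imwrite("pics/s7.png",cv2.resize(im[100:300,130:430],None,fx=2,fy=2))
go([(.5216,.305,.10,45,90.5),(.5216,.275,.085,30,90.5),(.5216,.239,.075,15,90.5)],.8)
```

```text
[ 0.0431  0.3213 -0.0307]
-> (0.5216, 0.305, 0.1, 45, 90.5)
[[-0.83,-0.01,-0.0,0.01,-0.1,-0.28,0.8],[-0.82,-0.02,-0.01,0.01,-0.07,-0.29,0.8],[-0.83,-0.01,0.0,0.01,-0.04,-0.3,0.8]]
-> (0.5216, 0.275, 0.085, 30, 90.5)
[[-0.83,0.0,0.0,-0.0,-0.12,-0.35,0.8],[-0.84,0.0,0.0,-0.01,-0.09,-0.37,0.8],[-0.83,-0.0,0.0,0.0,-0.05,-0.36,0.8]]
-> (0.5216, 0.239, 0.075, 15, 90.5)
[[-0.83,-0.0,0.0,-0.0,-0.1,-0.4,0.8],[-0.84,-0.0,0.0,-0.01,-0.07,-0.41,0.8],[-0.83,-0.0,0.0,0.0,-0.04,-0.42,0.8]]
```

View pics/w7.png

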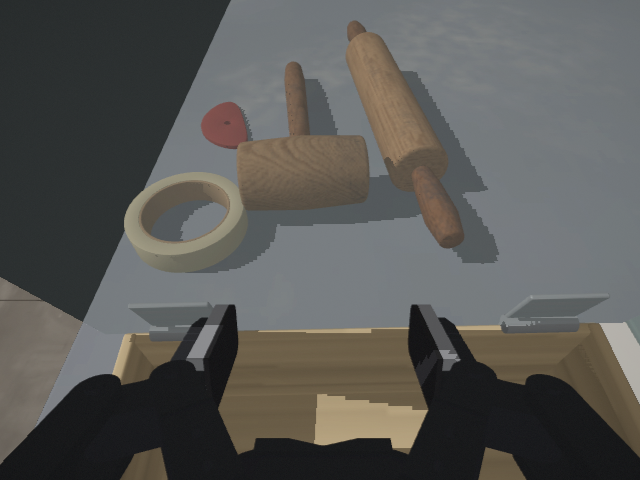

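View pics/s7.png

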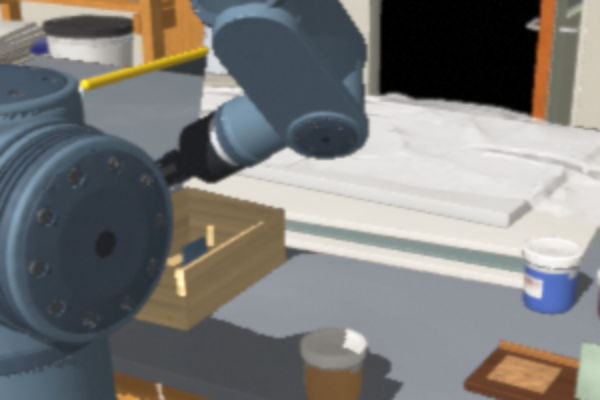

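The bead now stands above everything and the hand is under the sheet. Next I swing the hand down over the tile.

Call:
{"op": "step_arm", "data": {
  "commands": [
    [-0.83,0,0,0,-0.1,-0.28,0.8],
    [-0.83,0,0,0,-0.07,-0.29,0.8],
    [-0.83,0,0,0,-0.04,-0.3,0.8],
    [-0.83,0,0,0,-0.12,-0.35,0.8],
    [-0.83,0,0,0,-0.09,-0.36,0.8],
    [-0.83,0,0,0,-0.05,-0.36,0.8],
    [-0.83,0,0,0,-0.1,-0.4,0.8],
    [-0.83,0,0,0,-0.07,-0.41,0.8],
    [-0.83,0,0,0,-0.04,-0.42,0.8],
    [0,0,0,0,0,0,0.8]
  ]
}}

```text
time_s: 9.75
eef_pos: [0.5217, 0.2393, 0.0766]
eef_rot: [0.793, -0.609, -0.002, 0.003]
wrist_force: [0.8, 0.4, -0.5]
opening: 0.797
```

Run:
```python
from go import *
print(ctrl.get_obs()["wrist_force"])
im,d=ctrl.camera("wrist");cv2.imwrite("pics/w8.png",im)
im,d=ctrl.camera("top");cv2.imwrite("pics/t8.png",cv2.resize(im[140:340,130:430],None,fx=2,fy=2))
go([(.5216,.239,.06,15,90.5),(.5216,.239,.031,15,90.5)],.8,.5)
```

```text
[ 0.8404  0.4391 -0.4537]
-> (0.5216, 0.239, 0.06, 15, 90.5)
[[-0.01,-0.01,-0.01,0.01,0.26,-0.07,0.8],[-0.02,-0.02,-0.01,0.0,0.25,-0.08,0.8]]
-> (0.5216, 0.239, 0.031, 15, 90.5)
[[0.0,0.0,-0.0,0.0,0.47,-0.12,0.8],[0.0,0.0,-0.0,0.0,0.46,-0.13,0.8]]
```

View pics/w8.png

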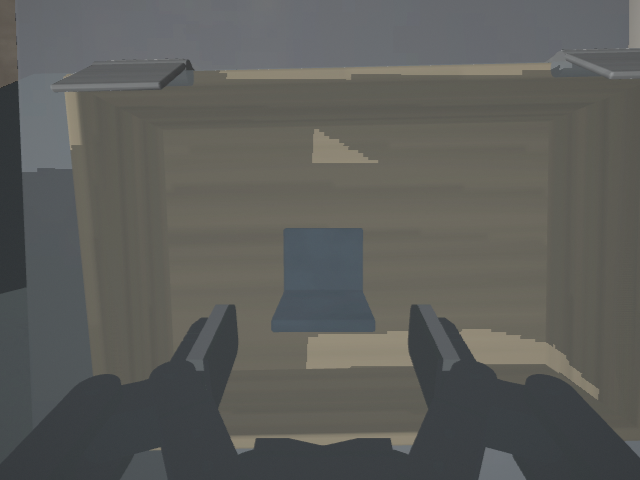

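View pics/t8.png

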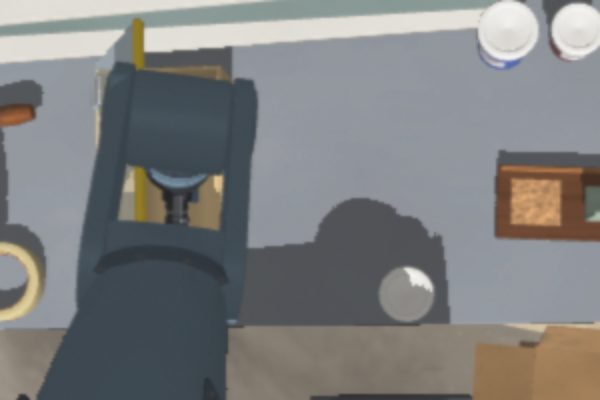

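The flap rests on the hand, and the wrist camera now looks through the sheet. The tile's foot is at rows 228-291 and the upright's top edge at rows 318-330, u 272-374, centred at 323. I'll check its position once more before descending.

Run:
```python
from h import *
p,R=pose();print(p);c=ctrl.get_calibration("wrist")
for u,v,z in((272,331,.068),(374.5,331,.068),(323,318,.068),(284,228.5,.012),(363,228.5,.012)): print(ray_plane(u,v,c,z))
```

```text
[0.5213 0.2393 0.076 ]
[0.4984 0.2288 0.068 ]
[0.5431 0.2292 0.068 ]
[0.5206 0.2348 0.068 ]
[0.4978 0.2712 0.012 ]
[0.543  0.2716 0.012 ]
```

Call:
{"op": "step_arm", "data": {
  "commands": [
    [0,0,0,0,0.25,-0.07,0.8],
    [0,0,0,0,0.25,-0.07,0.8]
  ]
}}

```text
time_s: 10.05
eef_pos: [0.5216, 0.2381, 0.0596]
eef_rot: [0.794, -0.608, -0.0, 0.003]
wrist_force: [-4.7, -25.1, 34.2]
opening: 0.801
```

The wrist force jumped (-25 N in y, +34 N in z), which fits the flap's edge catching on the hand. Backing up at once.

Call:
{"op": "step_arm", "data": {
  "commands": [
    [0,0,0,0,-0.3,0.07,0.8]
  ]
}}

```text
time_s: 10.15
eef_pos: [0.52, 0.2374, 0.067]
eef_rot: [0.794, -0.608, 0.001, 0.004]
wrist_force: [-0.9, 0.4, -0.3]
opening: 0.798
```

Run:
```python
from go import *
o=ctrl.get_obs();print(o["wrist_force"],o["torque"],o["eef_pos"])
for n in("scene","top","wrist"):
    im,d=ctrl.camera(n); c=ctrl.get_calibration(n)
    if n=="top":
        hsv=cv2.cvtColor(im,cv2.COLOR_BGR2HSV);ye=cv2.inRange(hsv,(20,150,80),(34,255,255))>0
        ye[:,:170]=0;ye[:,270:]=0;ye[:140]=0;ye[290:]=0
        P=cloud(ye,d,c);k=P[:,2]>.1;print(k.sum(),np.median(P[k],0),P[k].min(0),P[k].max(0))
    cv2.imwrite(f"pics/{n}9.png",im if n=="wrist" else cv2.resize(im[100:300,130:430] if n=="scene" else im[150:300,150:350],None,fx=2.6,fy=2.6))
```

```text
[-0.9131  0.4217 -0.2837] [-0.1341  0.006   0.013 ] [0.52   0.2374 0.067 ]
224 [0.499  0.2276 0.2496] [0.4531 0.2204 0.2442] [0.6628 0.2348 0.2549]
```

View pics/scene9.png

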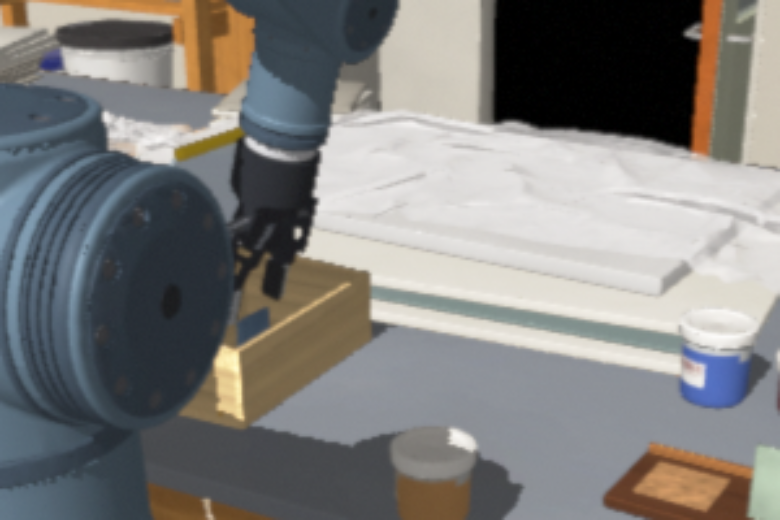

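View pics/top9.png

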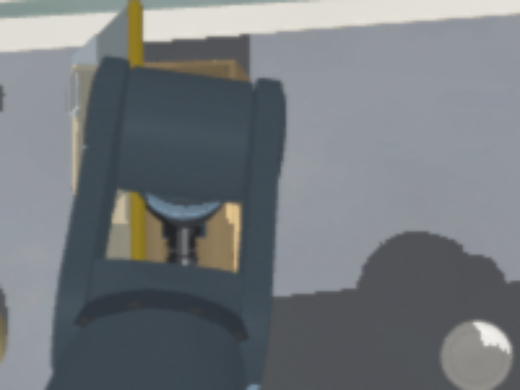

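```bash
cat > sim2.py <<'E'
import flap
from flap import *
def hand2d(y,z,th,tipback=.009):
    t=np.radians(th);d=np.array([np.sin(t),-np.cos(t)]);n=np.array([np.cos(t),np.sin(t)])
    o=np.array([y,z]);pts=[]
    def rect(a0,a1,b0,b1):
        for a in np.linspace(a0,a1,60):
            for b in (b0,b1): pts.append(o-d*a+n*b)
        for b in np.linspace(b0,b1,40):
            for a in (a0,a1): pts.append(o-d*a+n*b)
    rect(tipback,.08,-.012,.012);rect(.073,.165,-.04,.04);rect(.165,.18,-.031,.031);rect(.176,.32,-.05,.05)
    return np.array(pts)
def run(W,k=4,x=.5216,az=90.5,ikq=(-.5,0.2,1.8,.9,1.4,-.7)):
    P=fit().x;q=np.array(ikq)
    for a,b in list(zip(W,W[1:]))+[(W[-1],W[-1])]:
        for s in (np.arange(k)/k if a!=b else [0]):
            w=np.array(a)+(np.array(b)-a)*s; h=hand2d(*w); A,c=ang(h)
            B=H+.195*np.array([-np.cos(A),np.sin(A)]);t=np.radians(w[2]);v=B-w[:2]
            al=-v[0]*np.sin(t)+v[1]*np.cos(t);nn=v[0]*np.cos(t)+v[1]*np.sin(t)
            bw=h[(h[:,0]>.3)]; 
            print(w.round(3),"flap",round(np.degrees(A),1),None if c is None else c[1].round(3),"bead along %.3f n %.3f"%(al,nn),"wall",round(wall(h),4),"minz",h[:,1].min().round(3))
        q,c=ik(np.array([x,a[0],a[1]]),tilt(az,-a[2]),P,q);print("    q",np.degrees(q).round(0),round(c,6))
E
python3 - <<'E'
from sim2 import *
run([(.326,.116,60),(.328,.105,45),(.322,.095,35),(.31,.075,27),(.29,.05,20),(.265,.04,15),(.239,.031,15)])
E
```

```text
[ 0.326  0.116 60.   ] flap 74.2 0.046 bead along 0.113 n 0.119 wall 0.0609 minz 0.11
[ 0.326  0.113 56.25 ] flap 75.1 0.043 bead along 0.121 n 0.116 wall 0.0649 minz 0.108
[ 0.327  0.11  52.5  ] flap 76.2 0.04 bead along 0.128 n 0.112 wall 0.0686 minz 0.106
[ 0.328  0.108 48.75 ] flap 77.4 0.037 bead along 0.135 n 0.109 wall 0.0722 minz 0.105
    q [ -7.  28. 106.  63.  75. -43.] 0.0
[ 0.328  0.105 45.   ] flap 78.8 0.033 bead along 0.141 n 0.105 wall 0.0756 minz 0.103
[ 0.326  0.102 42.5  ] flap 76.3 0.031 bead along 0.151 n 0.095 wall 0.076 minz 0.101
[ 0.325  0.1   40.   ] flap 73.6 0.099 bead along 0.160 n 0.082 wall 0.0765 minz 0.099
[ 0.324  0.098 37.5  ] flap 74.4 0.096 bead along 0.163 n 0.081 wall 0.077 minz 0.097
    q [ -2.  23. 106.  51.  65. -30.] 0.0
[ 0.322  0.095 35.   ] flap 75.3 0.094 bead along 0.166 n 0.079 wall 0.0776 minz 0.095
[ 0.319  0.09  33.   ] flap 74.5 0.089 bead along 0.173 n 0.076 wall 0.0747 minz 0.091
[ 0.316  0.085 31.   ] flap 73.6 0.085 bead along 0.179 n 0.072 wall 0.0718 minz 0.087
[ 0.313  0.08  29.   ] flap 72.5 0.08 bead along 0.185 n 0.067 
[... 647 characters left out ...]
 68.2 0.199 bead along 0.217 n 0.058 wall 0.0358 minz 0.05
[ 0.271  0.042 16.25 ] flap 67.6 0.2 bead along 0.218 n 0.058 wall 0.0317 minz 0.048
    q [  7.  23. 103.  25.  55.  -8.] 0.0
[ 0.265  0.04  15.   ] flap 67.1 0.199 bead along 0.220 n 0.058 wall 0.0279 minz 0.046
[ 0.258  0.038 15.   ] flap 65.1 0.2 bead along 0.219 n 0.059 wall 0.0231 minz 0.043
[ 0.252  0.036 15.   ] flap 63.1 0.201 bead along 0.219 n 0.059 wall 0.0197 minz 0.041
[ 0.246  0.033 15.   ] flap 61.0 0.2 bead along 0.218 n 0.059 wall 0.0174 minz 0.039
    q [  7.  23. 102.  18.  54.  -4.] 0.0
[ 0.239  0.031 15.   ] flap 58.9 0.199 bead along 0.216 n 0.059 wall 0.0162 minz 0.037
    q [  4.  23. 104.  19.  54.  -8.] 0.0
```

Run:
```python
from sim2 import *
run([(.237,.067,15),(.23,.13,15),(.25,.15,35),(.28,.16,50),(.316,.16,64),(.327,.116,58)])
```

```text
[ 0.237  0.067 15.   ] flap 61.2 0.2 bead along 0.183 n 0.059 wall 0.0277 minz 0.073
[ 0.235  0.083 15.   ] flap 58.7 0.197 bead along 0.165 n 0.048 wall 0.0304 minz 0.088
[ 0.233  0.098 15.   ] flap 59.6 0.2 bead along 0.150 n 0.049 wall 0.0383 minz 0.104
[ 0.232  0.114 15.   ] flap 60.4 0.201 bead along 0.135 n 0.049 wall 0.0501 minz 0.12
    q [  4.  20. 103.  18.  57.  -6.] 0.0
[ 0.23  0.13 15.  ] flap 61.1 0.2 bead along 0.120 n 0.049 wall 0.0637 minz 0.136
[ 0.235  0.135 20.   ] flap 59.9 0.2 bead along 0.112 n 0.049 wall 0.0689 minz 0.139
[ 0.24  0.14 25.  ] flap 58.9 0.201 bead along 0.104 n 0.049 wall 0.0742 minz 0.143
[ 0.245  0.145 30.   ] flap 58.2 0.2 bead along 0.098 n 0.048 wall 0.0797 minz 0.147
    q [  3.  14. 102.  17.  64.  -5.] 0.0
[ 0.25  0.15 35.  ] flap 57.8 0.19 bead along 0.092 n 0.048 wall 0.0853 minz 0.15
[ 0.258  0.152 38.75 ] flap 58.3 0.19 bead along 0.091 n 0.048 wall 0.0904 minz 0.152
[ 0.265  0.155 42.5  ] flap 58.8 0.19 bead along 0.091 n 0.049 wall 0.096 minz 0.154
[ 0.272  0.158 46.25 ] flap 59.3 0.189 bead along 0.091 n 0.049 wall 0.1018 minz 0.1
[... 249 characters left out ...]
0.097 bead along 0.089 n 0.068 wall 0.0927 minz 0.155
[ 0.307  0.16  60.5  ] flap 70.3 0.094 bead along 0.083 n 0.081 wall 0.0904 minz 0.154
    q [ -9.  18. 106.  52.  75. -33.] 0.0
[ 0.316  0.16  64.   ] flap 75.0 0.091 bead along 0.074 n 0.093 wall 0.0892 minz 0.153
[ 0.319  0.149 62.5  ] flap 75.2 0.08 bead along 0.084 n 0.100 wall 0.0826 minz 0.143
[ 0.322  0.138 61.   ] flap 75.4 0.068 bead along 0.094 n 0.107 wall 0.0763 minz 0.132
[ 0.324  0.127 59.5  ] flap 75.7 0.057 bead along 0.104 n 0.113 wall 0.0703 minz 0.121
    q [-10.  25. 107.  64.  80. -42.] 0.0
[ 0.327  0.116 58.   ] flap 76.1 0.045 bead along 0.114 n 0.119 wall 0.0647 minz 0.111
    q [ -7.  27. 106.  62.  73. -42.] 0.0
```

Smooth in the model, so I'll do the first two legs (up, then rotating back).

Run:
```python
from go import *
go([(.5216,.23,.12,15,90.5),(.5216,.25,.15,35,90.5),(.5216,.28,.16,50,90.5),(.5216,.316,.16,64,90.5),(.5216,.326,.116,58,90.5)],.8,.5)
```

```text
-> (0.5216, 0.23, 0.12, 15, 90.5)
[[-0.0,-0.01,-0.0,-0.0,-0.42,0.05,0.8],[-0.0,-0.01,-0.01,-0.01,-0.43,0.04,0.8],[-0.01,-0.01,-0.0,-0.0,-0.42,0.05,0.8],[0.0,-0.01,-0.0,-0.0,-0.43,0.04,0.8]]
-> (0.5216, 0.25, 0.15, 35, 90.5)
[[0.83,0.0,-0.0,0.0,-0.2,0.23,0.8],[0.84,0.0,-0.0,0.0,-0.17,0.24,0.8],[0.83,0.0,-0.0,0.0,-0.16,0.25,0.8],[0.84,0.0,-0.0,0.0,-0.13,0.27,0.8]]
-> (0.5216, 0.28, 0.16, 50, 90.5)
[[0.83,0.0,-0.0,0.0,0.1,0.34,0.8],[0.83,0.0,-0.0,0.01,0.13,0.33,0.8],[0.84,0.0,-0.01,0.0,0.16,0.31,0.8]]
-> (0.5216, 0.316, 0.16, 64, 90.5)
[[0.78,0.0,0.0,0.0,0.31,0.26,0.8],[0.77,0.0,0.0,0.01,0.32,0.23,0.8],[0.78,0.0,0.0,0.0,0.34,0.21,0.8]]
-> (0.5216, 0.326, 0.116, 58, 90.5)
[[-0.33,0.0,0.0,0.0,0.31,-0.39,0.8],[-0.34,0.0,0.0,0.0,0.33,-0.38,0.8],[-0.33,0.0,0.0,0.0,0.35,-0.37,0.8]]
```

Call:
{"op": "step_arm", "data": {
  "commands": [
    [0,0,0,0,-0.42,0.05,0.8],
    [0,0,0,0,-0.42,0.05,0.8]
  ]
}}

```text
time_s: 10.5
eef_pos: [0.521, 0.2345, 0.0948]
eef_rot: [0.793, -0.609, -0.0, 0.004]
wrist_force: [0.6, -0.5, -0.5]
opening: 0.801
```

Call:
{"op": "step_arm", "data": {
  "commands": [
    [0,0,0,0,-0.42,0.05,0.8],
    [0,0,0,0,-0.42,0.05,0.8]
  ]
}}

```text
time_s: 10.7
eef_pos: [0.5221, 0.2308, 0.1213]
eef_rot: [0.793, -0.609, -0.001, 0.003]
wrist_force: [-0.6, -0.5, 0.6]
opening: 0.795
```

Call:
{"op": "step_arm", "data": {
  "commands": [
    [0.83,0,0,0,-0.2,0.23,0.8],
    [0.83,0,0,0,-0.17,0.24,0.8],
    [0.83,0,0,0,-0.16,0.25,0.8],
    [0.83,0,0,0,-0.13,0.27,0.8]
  ]
}}

```text
time_s: 11.1
eef_pos: [0.5223, 0.2509, 0.1513]
eef_rot: [0.888, -0.461, -0.001, 0.003]
wrist_force: [-0.4, -0.7, -1.1]
opening: 0.793
```

Call:
{"op": "step_arm", "data": {
  "commands": [
    [0.83,0,0,0,0.1,0.34,0.8],
    [0.83,0,0,0,0.13,0.33,0.8],
    [0.83,0,0,0,0.16,0.31,0.8]
  ]
}}

```text
time_s: 11.4
eef_pos: [0.5224, 0.2808, 0.161]
eef_rot: [0.94, -0.342, -0.001, 0.003]
wrist_force: [-1.5, -1.7, 0.0]
opening: 0.799
```

Call:
{"op": "step_arm", "data": {
  "commands": [
    [0.78,0,0,0,0.31,0.26,0.8],
    [0.78,0,0,0,0.32,0.23,0.8],
    [0.78,0,0,0,0.34,0.21,0.8]
  ]
}}

```text
time_s: 11.7
eef_pos: [0.5222, 0.3169, 0.161]
eef_rot: [0.975, -0.224, -0.001, 0.003]
wrist_force: [-0.7, -1.2, -0.8]
opening: 0.794
```

Call:
{"op": "step_arm", "data": {
  "commands": [
    [-0.33,0,0,0,0.31,-0.39,0.8],
    [-0.33,0,0,0,0.33,-0.38,0.8],
    [-0.33,0,0,0,0.35,-0.37,0.8],
    [0,0,0,0,0,0,0.8]
  ]
}}

```text
time_s: 12.1
eef_pos: [0.5208, 0.3275, 0.1154]
eef_rot: [0.961, -0.276, 0.0, 0.004]
wrist_force: [0.1, -0.7, -0.9]
opening: 0.797
```

Run:
```python
from go import *
print(ctrl.get_obs()["wrist_force"])
im,d=ctrl.camera("wrist");cv2.imwrite("pics/w10.png",im)
go([(.5216,.328,.105,45,90.5),(.5216,.322,.093,35,90.5),(.5216,.312,.073,27,90.5),(.5216,.29,.05,20,90.5),(.5216,.265,.04,15,90.5),(.5216,.239,.031,15,90.5)],.8,.5)
```

```text
[ 0.054  -0.6674 -0.8691]
-> (0.5216, 0.328, 0.105, 45, 90.5)
[[-0.72,-0.01,-0.0,0.01,0.07,-0.1,0.8],[-0.73,-0.01,-0.0,0.0,0.08,-0.09,0.8],[-0.72,-0.0,-0.0,0.01,0.09,-0.09,0.8]]
-> (0.5216, 0.322, 0.093, 35, 90.5)
[[-0.83,-0.0,-0.0,-0.0,0.07,-0.21,0.8],[-0.84,-0.0,-0.0,-0.0,0.09,-0.21,0.8]]
-> (0.5216, 0.312, 0.073, 27, 90.5)
[[-0.66,-0.0,-0.0,-0.0,0.18,-0.33,0.8],[-0.67,-0.0,-0.0,-0.0,0.19,-0.31,0.8]]
-> (0.5216, 0.29, 0.05, 20, 90.5)
[[-0.39,-0.0,-0.0,-0.0,0.12,-0.33,0.8],[-0.39,-0.0,-0.0,-0.01,0.13,-0.33,0.8],[-0.39,-0.0,-0.0,-0.0,0.14,-0.33,0.8]]
-> (0.5216, 0.265, 0.04, 15, 90.5)
[[-0.41,-0.0,-0.0,-0.0,0.02,-0.45,0.8],[-0.42,-0.0,-0.0,-0.01,0.03,-0.44,0.8]]
-> (0.5216, 0.239, 0.031, 15, 90.5)
[[0.0,-0.0,-0.0,-0.0,0.03,-0.46,0.8],[0.0,-0.0,-0.0,-0.0,0.04,-0.46,0.8]]
```

View pics/w10.png

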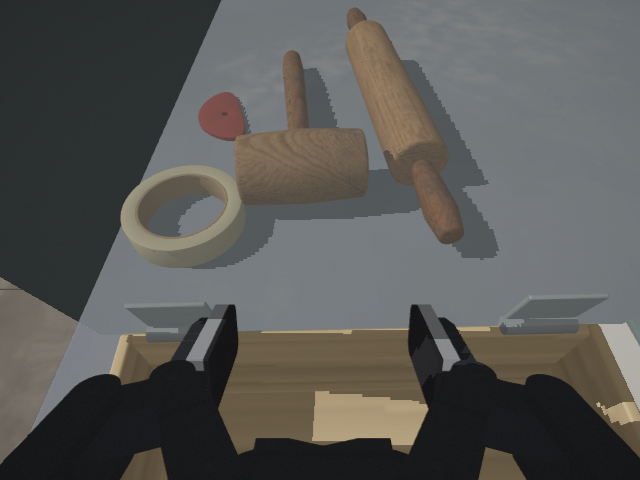

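The flap is held high again by the fingertips. Now the lower route, in short pieces with force checks.

Call:
{"op": "step_arm", "data": {
  "commands": [
    [-0.72,0,0,0,0.07,-0.1,0.8],
    [-0.72,0,0,0,0.08,-0.09,0.8],
    [-0.72,0,0,0,0.09,-0.09,0.8],
    [-0.83,0,0,0,0.07,-0.21,0.8],
    [-0.83,0,0,0,0.09,-0.21,0.8]
  ]
}}

```text
time_s: 12.65
eef_pos: [0.5219, 0.3214, 0.0937]
eef_rot: [0.887, -0.462, -0.001, 0.003]
wrist_force: [0.2, 0.3, -1.1]
opening: 0.797
```

Call:
{"op": "step_arm", "data": {
  "commands": [
    [-0.66,0,0,0,0.18,-0.33,0.8],
    [-0.66,0,0,0,0.19,-0.31,0.8]
  ]
}}

```text
time_s: 12.85
eef_pos: [0.5219, 0.3115, 0.0739]
eef_rot: [0.853, -0.522, -0.001, 0.003]
wrist_force: [-0.3, -0.5, 0.6]
opening: 0.801
```

Run:
```python
from go import *
print(ctrl.get_obs()["wrist_force"])
im,d=ctrl.camera("scene");cv2.imwrite("pics/s11.png",cv2.resize(im[80:280,130:430],None,fx=2.5,fy=2.5))
go([(.5216,.29,.05,20,90.5),(.5216,.265,.04,15,90.5),(.5216,.239,.031,15,90.5)],.8,.5)
```

```text
[-0.267  -0.488   0.5603]
-> (0.5216, 0.29, 0.05, 20, 90.5)
[[-0.57,-0.01,-0.0,0.0,0.18,-0.5,0.8],[-0.57,-0.01,-0.01,0.0,0.21,-0.49,0.8]]
-> (0.5216, 0.265, 0.04, 15, 90.5)
[[-0.42,-0.0,0.0,-0.0,0.01,-0.45,0.8],[-0.42,-0.0,0.0,-0.0,0.04,-0.44,0.8]]
-> (0.5216, 0.239, 0.031, 15, 90.5)
[[0.0,-0.0,0.0,-0.01,0.03,-0.46,0.8],[0.0,-0.0,0.0,-0.0,0.03,-0.46,0.8]]
```

View pics/s11.png

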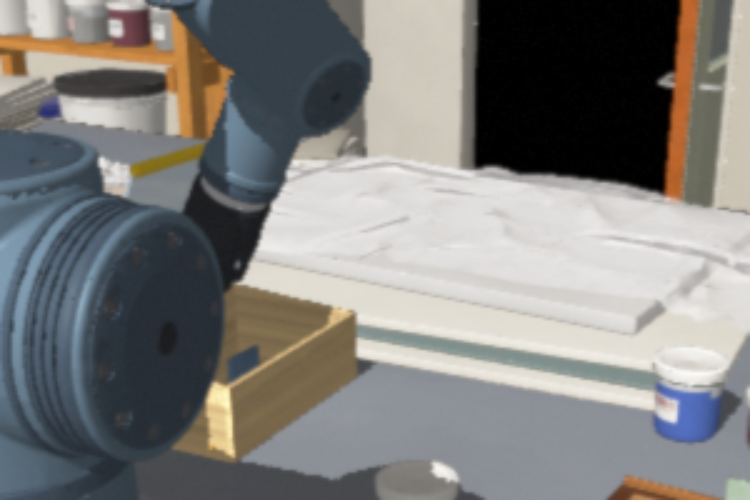

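The bead now sits beside the blue wrist at (200, 150), beyond the white ring that caught it before. I carry on down.

Call:
{"op": "step_arm", "data": {
  "commands": [
    [-0.38,0,0,0,0.12,-0.33,0.8],
    [-0.38,0,0,0,0.13,-0.33,0.8],
    [-0.38,0,0,0,0.14,-0.33,0.8]
  ]
}}

```text
time_s: 13.2
eef_pos: [0.5214, 0.2894, 0.0502]
eef_rot: [0.821, -0.571, -0.001, 0.003]
wrist_force: [0.7, 0.0, 0.7]
opening: 0.798
```

Call:
{"op": "step_arm", "data": {
  "commands": [
    [-0.42,0,0,0,0.02,-0.45,0.8],
    [-0.42,0,0,0,0.03,-0.45,0.8]
  ]
}}

```text
time_s: 13.4
eef_pos: [0.5214, 0.2642, 0.0398]
eef_rot: [0.795, -0.607, -0.0, 0.003]
wrist_force: [-0.2, -0.4, -0.2]
opening: 0.794
```

Call:
{"op": "step_arm", "data": {
  "commands": [
    [0,0,0,0,0.03,-0.46,0.8],
    [0,0,0,0,0.03,-0.46,0.8],
    [0,0,0,0,0,0,0.8]
  ]
}}

```text
time_s: 13.7
eef_pos: [0.5211, 0.2367, 0.0295]
eef_rot: [0.795, -0.607, 0.001, 0.003]
wrist_force: [-1.0, 0.1, 0.4]
opening: 0.801
```

Run:
```python
from go import *
print(ctrl.get_obs()["wrist_force"])
im,d=ctrl.camera("wrist");cv2.imwrite("pics/w12.png",im)
go([(.5216,.239,.031,15,90.5)],.8,.5)
```

```text
[-0.9693  0.0519  0.3699]
-> (0.5216, 0.239, 0.031, 15, 90.5)
[[-0.05,-0.06,-0.03,0.01,-0.02,0.06,0.8]]
```

View pics/w12.png

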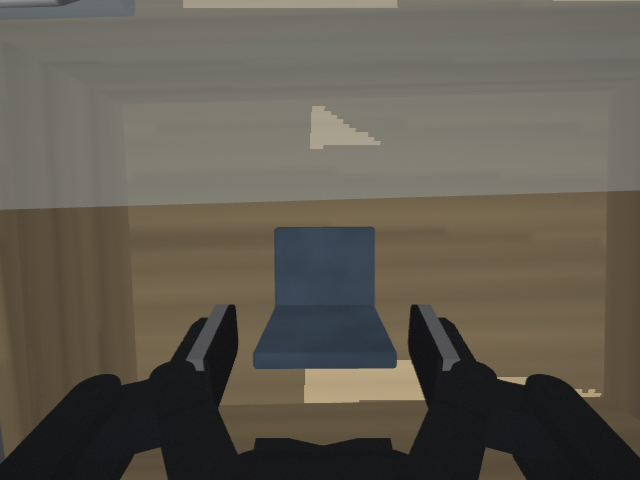

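The tile stands between the pads, centred at u=325. I settle 5 mm lower and close.

Call:
{"op": "step_arm", "data": {
  "commands": [
    [0,0,0,0,0.2,0.09,0.8],
    [0,0,0,0,0,0,0.65],
    [0,0,0,0,0,0,0.5],
    [0,0,0,0,0,0,0.3],
    [0,0,0,0,0,0,0.3],
    [0,0,0,0,0,0,0.3],
    [0,0,0,0,0,0,0.3]
  ]
}}

```text
time_s: 14.45
eef_pos: [0.5213, 0.2429, 0.025]
eef_rot: [0.795, -0.607, -0.001, 0.003]
wrist_force: [0.1, 0.1, 1.0]
opening: 0.526
```

Run:
```python
from go import *
print(ctrl.get_obs()["wrist_force"])
im,d=ctrl.camera("wrist");cv2.imwrite("pics/w13.png",im)
```

```text
[0.1182 0.0866 0.9764]
```

View pics/w13.png

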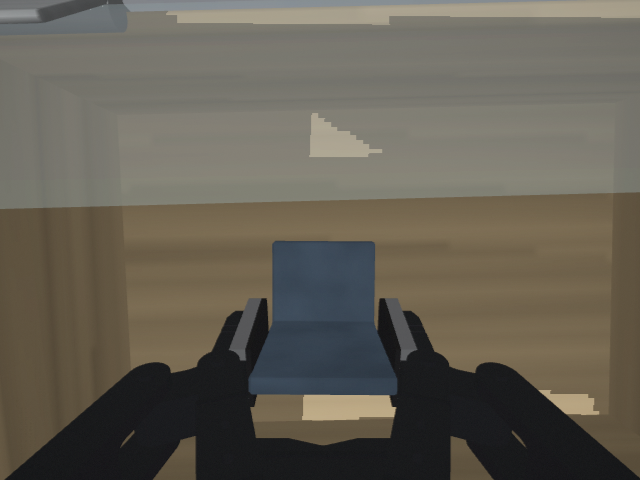

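The tile is held: the opening stalled at 0.526, about 45 mm. I lift with the flap sliding on the hand, and turn 90° above the box so the flap rests on the finger backs and not on the tile's foot.

Run:
```python
from go import *
p,R=pose();M=R.as_matrix();print("tool z az",np.degrees(np.arctan2(M[1,2],M[0,2])),"th",np.degrees(np.arcsin(M[2,2])),"x",M[:,0])
go([(.5216,.23,.14,15,90.5),(.5216,.225,.16,15,-2.8),(.5,.0,.16,15,-2.8)],.3,.8)
P=fit().x;q=ctrl.get_obs()["q"]
for x,y,z,az in((.52,.225,.16,90),(.52,.225,.16,45),(.52,.225,.16,-2.8),(.5,0,.16,-2.8),(.475,-.2,.06,-2.8)):
    q,c=ik(np.array([x,y,z]),tilt(az,-15),P,q);print(np.degrees(q).round(),c)
```

```text
tool z az 90.31087172467069 th 15.264651041803575 x [ 1.      0.0062 -0.0029]
-> (0.5216, 0.23, 0.14, 15, 90.5)
[[-0.01,-0.01,-0.0,-0.0,-0.76,0.12,0.3],[-0.01,-0.0,-0.01,-0.0,-0.76,0.12,0.3],[-0.01,-0.01,-0.0,-0.0,-0.77,0.12,0.3],[-0.01,-0.0,-0.01,0.0,-0.76,0.11,0.3],[-0.0,-0.01,-0.0,0.0,-0.76,0.12,0.3]]
-> (0.5216, 0.225, 0.16, 15, -2.8)
[[-0.0,0.94,-0.25,-0.0,-0.04,0.0,0.3],[-0.0,0.94,-0.25,0.0,-0.05,0.0,0.3],[0.0,0.94,-0.26,0.0,-0.04,0.0,0.3],[-0.0,0.93,-0.25,0.01,-0.04,0.0,0.3],[-0.0,0.94,-0.25,-0.0,-0.04,0.0,0.3],[-0.0,0.94,-0.25,0.0,-0.05,0.01,0.3],[-0.0,0.94,-0.25,0.01,-0.04,-0.0,0.3],[-0.0,0.94,-0.25,0.01,-0.04,0.0,0.3],[-0.0,0.94,-0.26,0.01,-0.04,0.01,0.3],[-0.0,0.94,-0.25,0.0,-0.05,0.0,0.3]]
[[-0.0,0.94,-0.25,0.01,-0.04,0.01,0.3],[-0.0,0.93,-0.25,0.01,-0.04,0.0,0.3],[-0.0,0.94,-0.25,0.01,-0.04,0.01,0.3],[-0.0,0.94,-0.26,0.01,-0.04,0.01,0.3],[-0.0,0.94,-0.25,0.01,-0.04,0.01,0.3],[-0.0,0.94,-0.25,0.01,-0.04,0.01,0.3]]
-> (0.5, 0.0, 0.16, 15, -2.8)
[[-0.0,-0.0,-0.0,0.75,-0.01,-0.03,0.3],[-0.0,-0.0,-0.0,0.76,-0.01,-0.04,0.3],[-0.0,-0.0,-0.0,0.75,-0.01,-0.03,0.3],[-0.0,-0.0,-0.0,0.75,-0.01,-0.04,0.3],[-0.0,-0.0,-0.0,0.76,-0.01,-0.03,0.3],[-0.0,-0.0,-0.0,0.75,-0.01,-0.03,0.3],[-0.0,-0.0,-0.0,0.75,-0.01,-0.04,0.3],[-0.0,-0.0,-0.0,0.75,-0.01,-0.03,0.3],[-0.0,-0.0,-0.0,0.76,-0.01,-0.04,0.3],[-0.0,-0.0,-0.0,0.75,-0.0,-0.03,0.3]]
[  3.  11. 101.  16.  68.  -4.] 8.418262879472661e-23
[  6.   5. 108.  11.  55.  45.] 1.2062221511014727e-19
[ 14.   5. 108.  -5.  52. 109.] 1.7496435676760457e-26
[-16.  -5. 118.   4.  52.  75.] 2.0155243512282353e-22
[-42.   8. 119.  14.  42.  41.] 8.055317548196277e-29
```

Call:
{"op": "step_arm", "data": {
  "commands": [
    [0,0,0,0,-0.5,0.05,0.3],
    [0,0,0,0,-0.5,0.05,0.3]
  ]
}}

```text
time_s: 14.7
eef_pos: [0.5211, 0.2375, 0.0555]
eef_rot: [0.795, -0.607, -0.0, 0.004]
wrist_force: [0.0, 0.4, -0.3]
opening: 0.526
```

Call:
{"op": "step_arm", "data": {
  "commands": [
    [0,0,0,0,-0.5,0.08,0.3],
    [0,0,0,0,-0.5,0.08,0.3]
  ]
}}

```text
time_s: 14.9
eef_pos: [0.522, 0.2343, 0.087]
eef_rot: [0.795, -0.607, -0.001, 0.003]
wrist_force: [0.1, -0.2, -0.1]
opening: 0.527
```

Call:
{"op": "step_arm", "data": {
  "commands": [
    [0,0,0,0,-0.6,0.08,0.3],
    [0,0,0,0,-0.6,0.08,0.3],
    [0,0,0,0,-0.6,0.1,0.3]
  ]
}}

```text
time_s: 15.2
eef_pos: [0.522, 0.2275, 0.1413]
eef_rot: [0.795, -0.607, -0.001, 0.003]
wrist_force: [-0.0, -0.3, -0.7]
opening: 0.526
```

Run:
```python
from go import *
o=ctrl.get_obs();print(o["wrist_force"],o["eef_pos"])
im,d=ctrl.camera("wrist");cv2.imwrite("pics/w14.png",im)
```

```text
[-0.0009 -0.3378 -0.6608] [0.522  0.2275 0.1413]
```

View pics/w14.png

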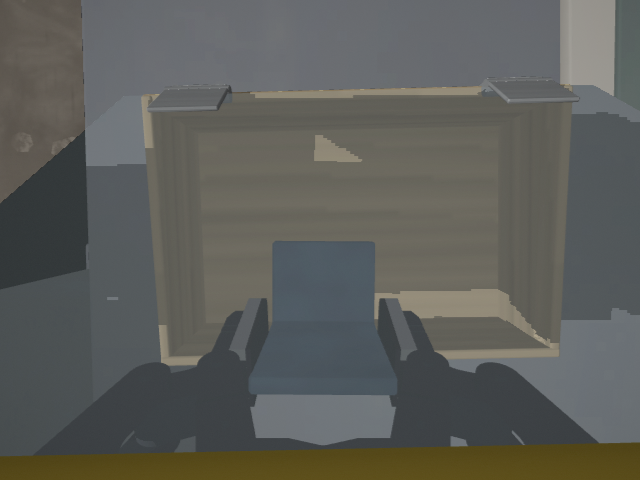

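The tile is up and unmoved in the grip, and the flap's bead rests on the body. Turning now.

Call:
{"op": "step_arm", "data": {
  "commands": [
    [0,0.94,-0.25,0,-0.1,0,0.3],
    [0,0.94,-0.25,0,-0.1,0,0.3],
    [0,0.94,-0.25,0,-0.1,0,0.3],
    [0,0.94,-0.25,0,-0.1,0,0.3],
    [0,0.94,-0.25,0,-0.1,0,0.3]
  ]
}}

```text
time_s: 15.75
eef_pos: [0.5211, 0.2237, 0.1543]
eef_rot: [0.769, -0.588, 0.154, -0.198]
wrist_force: [-0.4, 0.5, -0.4]
opening: 0.531
```

Call:
{"op": "step_arm", "data": {
  "commands": [
    [0,0.94,-0.25,0,-0.05,0,0.3],
    [0,0.94,-0.25,0,-0.05,0,0.3],
    [0,0.94,-0.25,0,-0.05,0,0.3],
    [0,0.94,-0.25,0,-0.05,0,0.3],
    [0,0.94,-0.25,0,-0.05,0,0.3],
    [0,0.94,-0.25,0,-0.05,0,0.3],
    [0,0.94,-0.25,0,-0.05,0,0.3],
    [0,0.94,-0.25,0,-0.05,0,0.3],
    [0,0.94,-0.25,0,-0.05,0,0.3],
    [0,0.94,-0.25,0,-0.05,0,0.3]
  ]
}}

```text
time_s: 16.75
eef_pos: [0.5179, 0.2217, 0.1688]
eef_rot: [0.574, -0.439, 0.424, -0.546]
wrist_force: [-0.1, 0.2, -0.8]
opening: 0.532
```

Run:
```python
from go import *
o=ctrl.get_obs();print(o["wrist_force"],o["eef_pos"])
im,d=ctrl.camera("scene");cv2.imwrite("pics/s15.png",cv2.resize(im[60:300,130:430],None,fx=2.4,fy=2.4))
go([(.5,.0,.16,15,-2.8)],.3,.9)
```

```text
[-0.0546  0.2422 -0.7863] [0.5179 0.2217 0.1688]
-> (0.5, 0.0, 0.16, 15, -2.8)
[[0.0,0.09,-0.03,0.82,0.0,-0.1,0.3],[0.01,0.09,-0.03,0.82,0.01,-0.1,0.3],[0.0,0.09,-0.03,0.82,0.0,-0.09,0.3],[0.0,0.09,-0.04,0.82,0.01,-0.08,0.3],[0.01,0.09,-0.03,0.83,0.01,-0.07,0.3],[0.0,0.08,-0.03,0.82,0.02,-0.06,0.3],[0.01,0.09,-0.03,0.82,0.02,-0.06,0.3],[-0.0,0.09,-0.03,0.83,0.02,-0.05,0.3],[0.0,0.09,-0.03,0.82,0.02,-0.04,0.3]]
```

View pics/s15.png

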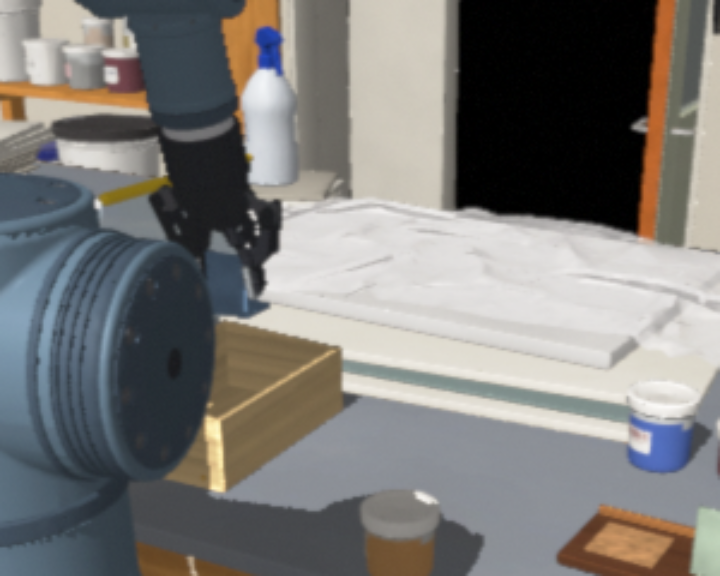

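The tile hangs above the box with the flap resting on the hand's far side. Moving out to the right lets the flap fall shut.

Call:
{"op": "step_arm", "data": {
  "commands": [
    [0,0.1,-0.03,0.82,0,-0.1,0.3],
    [0,0.1,-0.03,0.82,0,-0.1,0.3],
    [0,0.1,-0.03,0.82,0,-0.1,0.3],
    [0,0.1,-0.03,0.82,0,-0.1,0.3],
    [0,0.1,-0.03,0.82,0,-0.07,0.3],
    [0,0.1,-0.03,0.82,0,-0.06,0.3],
    [0,0.1,-0.03,0.82,0,-0.06,0.3],
    [0,0.1,-0.03,0.82,0,-0.05,0.3],
    [0,0.1,-0.03,0.82,0,-0.05,0.3]
  ]
}}

```text
time_s: 17.7
eef_pos: [0.4992, -0.0008, 0.1623]
eef_rot: [-0.547, 0.42, -0.442, 0.573]
wrist_force: [-0.4, 0.2, -0.9]
opening: 0.529
```

Run:
```python
from go import *
o=ctrl.get_obs();print(o["wrist_force"],o["eef_pos"],o["opening"])
im,d=ctrl.camera("scene");cv2.imwrite("pics/s16.png",cv2.resize(im[60:340,130:530],None,fx=1.9,fy=1.9))
im,d=ctrl.camera("wrist");cv2.imwrite("pics/w16.png",im)
im,d=ctrl.camera("top");cv2.imwrite("pics/t16.png",cv2.resize(im[150:310,150:510],None,fx=2.2,fy=2.2))
```

```text
[-0.3944  0.2205 -0.8642] [ 0.4992 -0.0008  0.1623] 0.5293731978056678
```

View pics/s16.png

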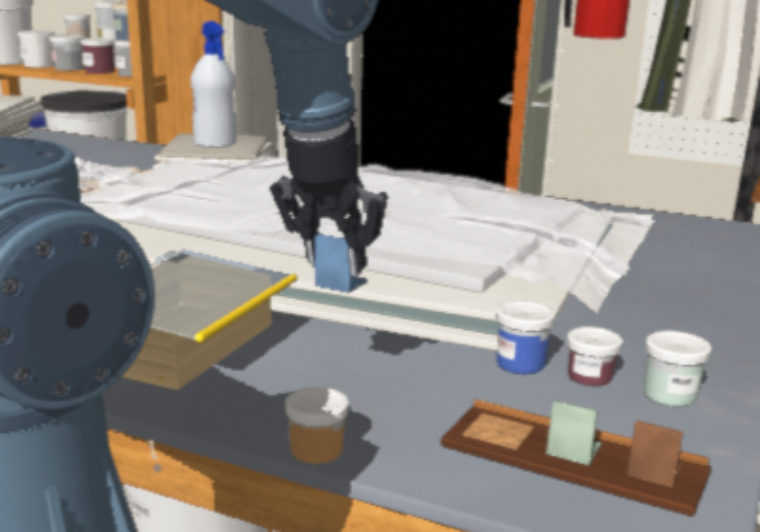

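View pics/w16.png

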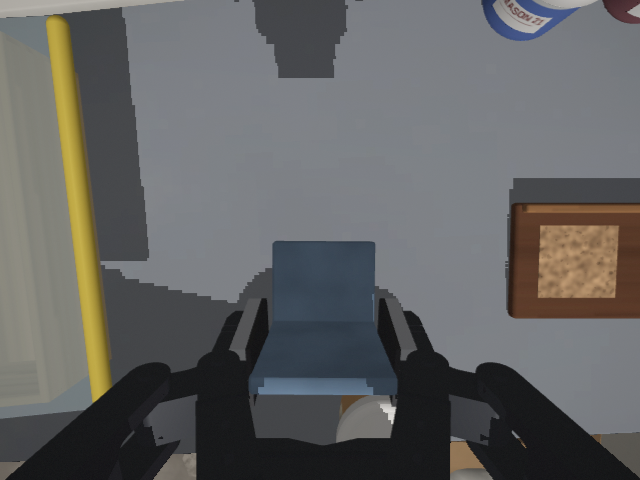

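View pics/t16.png

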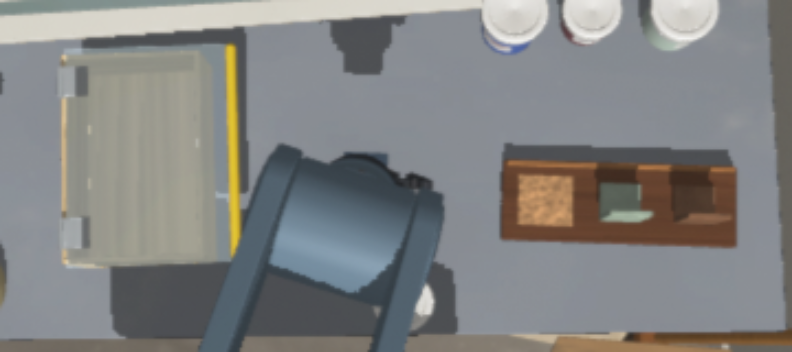

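The flap is shut and the tile unchanged in the grip. Green, brown and tub are in place; the cork is at (538-618, 225-298) in the wrist view. I'll measure the tile in the hand and the cork and board pose.

```bash
cat > tile.py <<'E'
from go import *
def rayplane3(u,v,c,P0,N):
    K=np.asarray(c["intrinsics"]);Rm=np.asarray(c["R"]);C=-Rm.T@c["t"]
    d=Rm.T@np.array([(u-K[0,2])/K[0,0],(v-K[1,2])/K[1,1],1.]);return C+d*(N@(P0-C))/(N@d)
def proj(X,c):
    x=np.asarray(c["R"])@X+c["t"];K=np.asarray(c["intrinsics"]);return (K@(x/x[2]))[:2]
# tile in tool frame from grasp
pg=np.array([.5213,.2429,.025]);qg=[0.795,-0.607,-0.001,0.003]
Rg=Ro.from_quat(qg,scalar_first=True)
def tile_in_tool(yc=.2503,zb=.006):
    Rt=Ro.from_matrix(np.array([[0,-1,0],[1,0,0],[0,0,1.]]))  # tile x=+Y
    return Rg.inv().apply(np.array([.5213,yc,zb])-pg), Rg.inv()*Rt
E
python3 - <<'E'
from tile import *
im=cv2.imread("pics/w16.png")
p,R=pose();c=ctrl.get_calibration("wrist")
for yc in(.2503,):
    t,Rt=tile_in_tool(yc); T=lambda X:p+R.apply(t+Rt.apply(np.array(X)))
    for n,X in(("foot back L",(.022,.023,.006)),("foot back R",(.022,-.023,.006)),("top front L",(-.022,.023,.062)),("top front R",(-.022,-.023,.062)),("top back L",(-.015,.023,.062)),("inner corner",(-.015,.023,.006))): print(n,proj(T(X),c))
    print("tile x axis world",(R*Rt).as_matrix()[:,0],"z",(R*Rt).as_matrix()[:,2],"centre",T((0,0,0)))
# board edges in w16: cork
hsv=cv2.cvtColor(im,cv2.COLOR_BGR2HSV)
m=cv2.inRange(hsv,(8,90,150),(22,200,255));m[:,:500]=0;m[:215]=0;m[305:]=0;m=cv2.morphologyEx(m,cv2.MORPH_CLOSE,np.ones((7,7)));m=cv2.morphologyEx(m,cv2.MORPH_OPEN,np.ones((5,5)))
v,u=np.nonzero(m);r=cv2.minAreaRect(np.stack([u,v],1).astype(np.float32));print(r)
W=np.array([ray_plane(a,b,c,.012) for a,b in zip(u,v)]);print("cork mean",W.mean(0),"rect w",cv2.minAreaRect((W[:,:2]*1000).astype(np.float32)))
for q in cv2.boxPoints(r): print(q,ray_plane(*q,c,.012))
E
```

```text
foot back L [268.5704 239.6301]
foot back R [372.4668 240.412 ]
top front L [243.0067 395.6401]
top front R [393.3128 396.8553]
top back L [242.8902 373.3062]
inner corner [268.6585 321.9099]
tile x axis world [ 0.9984 -0.0566 -0.0088] z [ 0.0087 -0.0015  1.    ] centre [ 0.5066 -0.0013  0.1431]
((577.5726318359375, 261.23876953125), (77.9729995727539, 71.58047485351562), 1.5074357986450195)
cork mean [ 0.4904 -0.2039  0.012 ] rect w ((490.46783447265625, -204.56455993652344), (61.61580276489258, 56.99410629272461), 87.18628692626953)
[537.6581 295.991 ] [ 0.4643 -0.1726  0.012 ]
[539.5411 224.4353] [ 0.5217 -0.1747  0.012 ]
[617.4872 226.4865] [ 0.5171 -0.2363  0.012 ]
[615.6041 298.0422] [ 0.4596 -0.235   0.012 ]
```

Run:
```python
import cv2
im=cv2.imread("pics/w16.png")
cv2.imwrite("pics/w16z.png",cv2.resize(im[230:405,235:410],None,fx=4,fy=3.4,interpolation=cv2.INTER_NEAREST))
```

```text
(no output)
```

View pics/w16z.png

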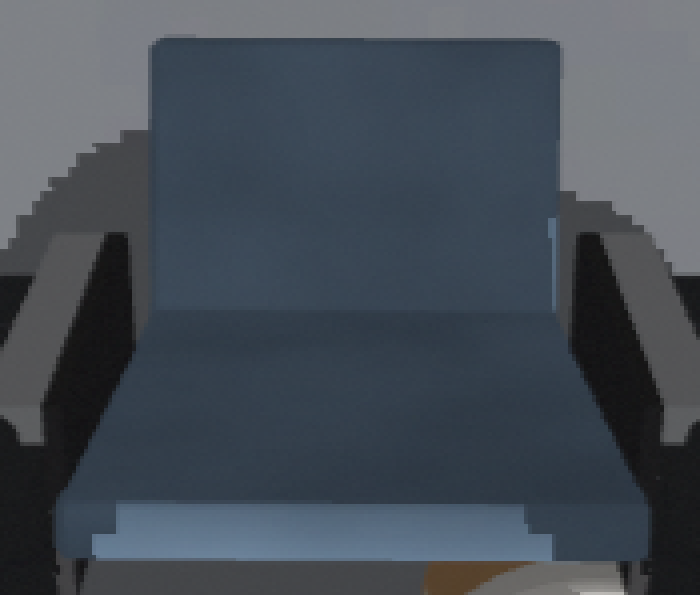

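```bash
cat >> tile.py <<'E'
PX=np.array([[272.3,241],[374.6,241],[272.8,321.2],[374,321.2],[249,376.7],[397.2,376.7],[249.6,394.3],[396.8,394.3]])
MD=np.array([[.022,.023,.006],[.022,-.023,.006],[-.015,.023,.006],[-.015,-.023,.006],[-.015,.023,.062],[-.015,-.023,.062],[-.022,.023,.062],[-.022,-.023,.062]])
def tile_pnp(c,p,R):
    ok,rv,tv=cv2.solvePnP(MD,PX,np.asarray(c["intrinsics"],float),None)
    Rc=Ro.from_rotvec(rv.ravel());e=cv2.projectPoints(MD,rv,tv,np.asarray(c["intrinsics"],float),None)[0][:,0]-PX
    Rw=Ro.from_matrix(np.asarray(c["R"]).T)*Rc; X=np.asarray(c["R"]).T@(tv.ravel()-c["t"])
    return X,Rw,e
E
python3 - <<'E'
from tile import *
p,R=pose();c=ctrl.get_calibration("wrist")
X,Rw,e=tile_pnp(c,p,R);print(X,"axes\n",Rw.as_matrix(),"res",np.abs(e).max())
t=R.inv().apply(X-p);print("tile in tool",t, "jaw-based",tile_in_tool()[0])
print("rot diff deg", np.degrees((tile_in_tool()[1].inv()*(R.inv()*Rw)).as_rotvec()))
E
```

```text
[ 0.5062 -0.0027  0.1405] axes
 [[ 0.9988  0.0482 -0.011 ]
 [-0.0482  0.9988  0.0014]
 [ 0.0111 -0.0009  0.9999]] res 2.1083643640142213
tile in tool [0.0015 0.0228 0.0011] jaw-based [0.0001 0.0203 0.0021]
rot diff deg [-0.1048 -1.1363  0.4821]
```

Run:
```python
from go import *
p,R=pose();M=R.as_matrix();print(np.degrees(np.arctan2(M[1,2],M[0,2])),np.degrees(np.arcsin(M[2,2])),np.degrees(np.arctan2(M[1,0],M[0,0]))+90)
go([(.4834,-.2034,.14,15.0,-2.6),(.4834,-.2034,.06,15.0,-2.6)],.3,.85)
```

```text
-2.94963741699579 14.773707433069767 -2.90303162517219
-> (0.4834, -0.2034, 0.14, 15.0, -2.6)
[[0.0,-0.01,-0.0,0.85,0.08,-0.05,0.3],[0.01,-0.0,-0.0,0.84,0.08,-0.04,0.3],[0.0,-0.01,-0.01,0.85,0.08,-0.05,0.3],[0.01,-0.01,0.0,0.85,0.08,-0.05,0.3],[0.0,-0.01,0.0,0.84,0.09,-0.05,0.3],[0.01,-0.0,-0.0,0.85,0.08,-0.04,0.3],[0.0,-0.01,-0.0,0.84,0.08,-0.05,0.3],[0.01,-0.01,-0.01,0.85,0.08,-0.05,0.3]]
-> (0.4834, -0.2034, 0.06, 15.0, -2.6)
[[-0.0,0.0,0.0,-0.0,0.64,-0.17,0.3],[-0.0,0.0,0.0,-0.0,0.65,-0.18,0.3],[-0.0,0.0,0.0,-0.0,0.64,-0.17,0.3],[-0.0,0.0,0.0,-0.0,0.65,-0.18,0.3]]
```

Call:
{"op": "step_arm", "data": {
  "commands": [
    [0,0,0,0.85,0.08,-0.05,0.3],
    [0,0,0,0.85,0.08,-0.05,0.3],
    [0,0,0,0.85,0.08,-0.05,0.3],
    [0,0,0,0.85,0.08,-0.05,0.3],
    [0,0,0,0.85,0.08,-0.05,0.3],
    [0,0,0,0.85,0.08,-0.05,0.3],
    [0,0,0,0.85,0.08,-0.05,0.3],
    [0,0,0,0.85,0.08,-0.05,0.3]
  ]
}}

```text
time_s: 18.65
eef_pos: [0.4829, -0.2032, 0.1397]
eef_rot: [-0.547, 0.42, -0.443, 0.572]
wrist_force: [1.6, 0.8, -0.6]
opening: 0.522
```

Call:
{"op": "step_arm", "data": {
  "commands": [
    [0,0,0,0,0.65,-0.17,0.3],
    [0,0,0,0,0.65,-0.17,0.3],
    [0,0,0,0,0.65,-0.18,0.3],
    [0,0,0,0,0.65,-0.18,0.3],
    [0,0,0,0,0,0,0.3]
  ]
}}

```text
time_s: 19.15
eef_pos: [0.4806, -0.2004, 0.0562]
eef_rot: [-0.547, 0.421, -0.445, 0.571]
wrist_force: [0.2, 0.8, -0.6]
opening: 0.53
```

Run:
```python
from go import *
o=ctrl.get_obs();print(o["wrist_force"],o["eef_pos"],o["opening"])
for n in("wrist","scene","top"):
    im,d=ctrl.camera(n);cv2.imwrite(f"pics/{n}17.png",im)
im=cv2.imread("pics/scene17.png");cv2.imwrite("pics/s17z.png",cv2.resize(im[200:340,340:520],None,fx=4,fy=4))
im=cv2.imread("pics/top17.png");cv2.imwrite("pics/t17z.png",cv2.resize(im[200:280,360:500],None,fx=5,fy=5))
```

```text
[ 0.1782  0.7571 -0.5899] [ 0.4806 -0.2004  0.0562] 0.5302481478870987
```

View pics/wrist17.png

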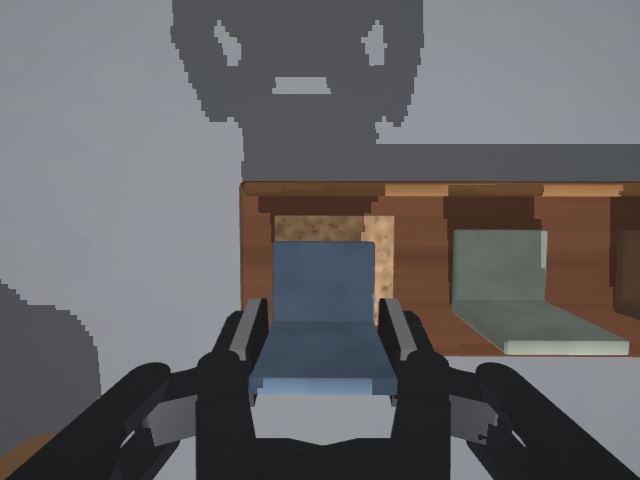

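View pics/s17z.png

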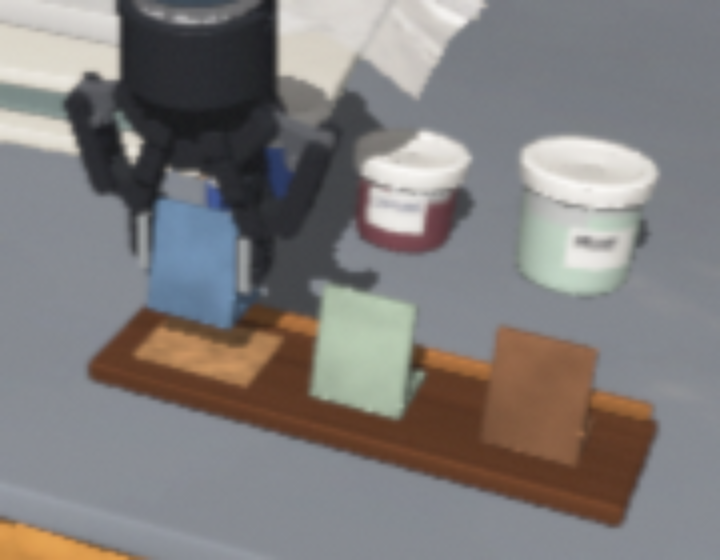

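View pics/t17z.png

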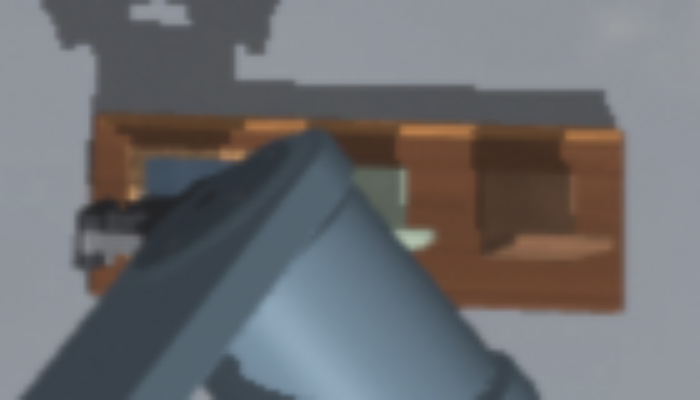

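Run:
```python
from tile import *
p,R=pose();c=ctrl.get_calibration("wrist")
im=cv2.imread("pics/wrist17.png")
for v in(219,225,235,260,280,300): print(v,[tuple(int(a) for a in im[v,u]) for u in range(390,398,1)])
for v in(222,226,232): print(v,[tuple(int(a) for a in im[v,u]) for u in range(270,278,1)])
for u in(280,300,330,380): print(u,[tuple(int(a) for a in im[v,u]) for v in range(211,220)])
X,Rw,e=tile_pnp(c,p,R);print("tile",X,"p",p)
a=ray_plane(273.5,215,c,.012);b=ray_plane(393.7,215,c,.012);r2=ray_plane(392.5,322,c,.012);print("cork backL",a,"backR",b,"right low",r2)
g1=ray_plane(453,230,c,.018);g2=ray_plane(547,230,c,.018);print("green foot back",g1,g2)
```

```text
219 [(102, 137, 171), (102, 138, 172), (104, 140, 174), (106, 143, 178), (63, 89, 123), (49, 69, 102), (50, 69, 103), (49, 68, 102)]
225 [(109, 145, 179), (106, 142, 176), (105, 141, 176), (96, 127, 164), (60, 82, 119), (49, 69, 105), (52, 71, 107), (51, 71, 107)]
235 [(107, 143, 176), (106, 142, 175), (103, 140, 173), (91, 124, 158), (60, 82, 117), (49, 68, 105), (51, 70, 106), (51, 70, 106)]
260 [(115, 153, 189), (118, 156, 192), (117, 156, 192), (78, 108, 143), (49, 70, 101), (47, 65, 96), (46, 64, 96), (47, 65, 96)]
280 [(109, 145, 180), (106, 141, 176), (103, 139, 173), (64, 89, 123), (53, 73, 107), (51, 72, 107), (51, 71, 107), (50, 71, 106)]
300 [(102, 99, 99), (102, 100, 100), (101, 99, 99), (102, 100, 100), (102, 100, 99), (101, 99, 99), (101, 99, 99), (101, 99, 99)]
222 [(33, 46, 71), (32, 43, 64), (33, 43, 64), (31, 42, 64), (51, 68, 94), (70, 95, 122), (72, 97, 124), (69, 93, 119)]
226 [(51, 71, 106), (36, 50, 73), (31, 43, 63), (32, 44, 64), (47, 63, 86), (62, 84, 107), (61, 83, 106), (58, 79, 101)]
232 [(51, 70, 106), (35, 49, 73), (31, 42, 63), (31, 42, 63), (42, 57, 79), (54, 73, 94), (56, 75, 96), (54, 74, 94)]
280 [(34, 46, 67), (35, 46, 67), (33, 45, 67), (31, 44, 66), (50, 68, 92), (67, 92, 118), (69, 95, 120), (71, 96, 122), (70, 95, 122)]
300 [(31, 44, 67), (32, 44, 66), (33, 46, 66), (34, 45, 67), (51, 68, 93), (68, 92, 117), (68, 92, 118), (67, 90, 116), (67, 89, 114)]
330 [(33, 45, 68), (33, 46, 67), (34, 46, 67), (32, 45, 66), (41, 55, 79), (67, 91, 116), (67, 90, 116), (68, 91, 117), (68, 92, 117)]
380 [(54, 74, 112), (53, 73, 110), (53, 74, 111), (54, 74, 111), (66, 92, 129), (106, 144, 179), (108, 145, 180), (110, 146, 180), (111, 148, 182)]
tile [ 0.4896 -0.2046  0.0379] p [ 0.4828 -0.2027  0.0596]
cork backL [ 0.5237 -0.1797  0.012 ] backR [ 0.5208 -0.2432  0.012 ] right low [ 0.4632 -0.2406  0.012 ]
green foot back [ 0.5118 -0.2723  0.018 ] [ 0.5095 -0.3206  0.018 ]
```

```bash
cat > meas.py <<'E'
from tile import *
def meas(name):
    p,R=pose();c=ctrl.get_calibration("wrist");im,d=ctrl.camera("wrist");cv2.imwrite(f"pics/{name}.png",im);p2,_=pose();print("p",p,p2)
    g=im.astype(float).sum(2)
    def vedge(v,u0,u1):
        r=g[v-2:v+3,u0:u1].mean(0);k=np.argmax(np.abs(np.diff(r)));dd=np.abs(np.diff(r))[max(k-2,0):k+3];return u0+max(k-2,0)+(dd*np.arange(len(dd))).sum()/dd.sum()+.5
    def hedge(u,v0,v1):
        r=g[v0:v1,u-3:u+4].mean(1);k=np.argmax(np.abs(np.diff(r)));dd=np.abs(np.diff(r))[max(k-2,0):k+3];return v0+max(k-2,0)+(dd*np.arange(len(dd))).sum()/dd.sum()+.5
    return p,R,c,im,vedge,hedge
E
python3 - <<'E'
from meas import *
p,R,c,im,ve,he=meas("w18")
L=[(ve(v,264,284),v) for v in(224,229,234)];Rr=[(ve(v,384,404),v) for v in(222,230,240,262,280)];B=[(u,he(u,205,226)) for u in(285,300,315,340,372,386)]
f=lambda S:np.array([ray_plane(*s,c,.012)[:2] for s in S])
print("L",f(L).round(4).tolist());print("R",f(Rr).round(4).tolist());print("B",f(B).round(4).tolist())
X,Rw,e=tile_pnp(c,p,R);print("tile cam",X,"jaw",p+R.apply(tile_in_tool()[0]))
M=(R*tile_in_tool()[1]).as_matrix();print("yaw jaw",np.degrees(np.arctan2(M[1,0],M[0,0])),"pnp",np.degrees(np.arctan2(Rw.as_matrix()[1,0],Rw.as_matrix()[0,0])))
Bf=f(B);print("back-edge yaw",-np.degrees(np.arctan(np.polyfit(Bf[:,1],Bf[:,0],1)[0])))
a=np.radians(-2.8);ux=np.array([np.cos(a),np.sin(a)]);uy=np.array([-np.sin(a),np.cos(a)])
xb=(Bf@ux).mean();yl=(f(L)@uy).mean();yr=(f(Rr)@uy).mean();print("width",yl-yr)
cen=ux*(xb-.029)+uy*(yl+yr)/2;print("cork centre",cen,"tile-cork in board axes cam",(X[:2]-cen)@ux,(X[:2]-cen)@uy)
for z,us in((.018,(430,470,530,570)),):
    print("green foot L,R,back",[ray_plane(ve(250,440,465),250,c,z)[:2],ray_plane(ve(250,536,560),250,c,z)[:2],ray_plane(490,he(490,215,245),c,z)[:2]])
E
```

```text
p [ 0.4828 -0.2027  0.0596] [ 0.483  -0.2031  0.06  ]
L [[0.5191, -0.1778], [0.5164, -0.1775], [0.5137, -0.1796]]
R [[0.5172, -0.2399], [0.513, -0.2398], [0.5077, -0.2394], [0.4959, -0.2389], [0.4862, -0.2384]]
B [[0.5209, -0.1857], [0.5206, -0.1936], [0.5202, -0.2015], [0.5196, -0.2147], [0.5188, -0.2316], [0.5182, -0.239]]
tile cam [ 0.4896 -0.2046  0.0379] jaw [ 0.49   -0.2031  0.0406]
yaw jaw -3.102926159308115 pnp -2.6210481616136128
back-edge yaw -2.81745767118981
width 0.06150872117826889
cork centre [ 0.4908 -0.2078] tile-cork in board axes cam -0.0013958599526410613 0.003225678338936376
green foot L,R,back [array([ 0.5016, -0.2684]), array([ 0.4994, -0.3155]), array([ 0.5091, -0.2913])]
```

View pics/w18.png

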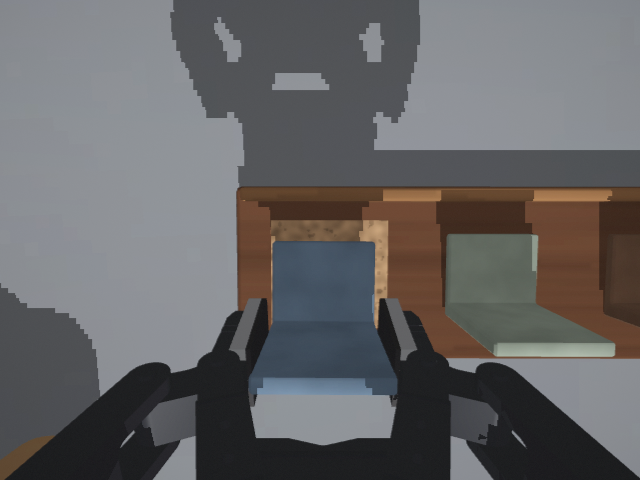

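In this settled view the cork (u 272-388) is centred about 3 mm to the right of the tile. I'll correct that, come down to about 10 mm above, and measure again.

Run:
```python
from go import *
go([(.4843,-.2063,.042,15.0,-2.9)],.3,.3)
```

```text
-> (0.4843, -0.2063, 0.042, 15.0, -2.9)
[[0.02,0.01,-0.01,0.05,0.3,-0.05,0.3],[0.01,0.01,-0.01,0.06,0.29,-0.06,0.3]]
```

Call:
{"op": "step_arm", "data": {
  "commands": [
    [0,0,0,0.06,0.3,-0.05,0.3],
    [0,0,0,0.05,0.3,-0.06,0.3],
    [0,0,0,0,0,0,0.3],
    [0,0,0,0,0,0,0.3]
  ]
}}

```text
time_s: 19.75
eef_pos: [0.4829, -0.206, 0.0399]
eef_rot: [-0.547, 0.42, -0.444, 0.573]
wrist_force: [0.9, 0.3, -0.8]
opening: 0.526
```

Run:
```python
from meas import *
p,R,c,im,ve,he=meas("w19")
K=np.asarray(c["intrinsics"])
f=lambda S:np.array([ray_plane(*s,c,.012)[:2] for s in S])
import sys
print(im[228,255:285].sum(1).tolist());print(im[228,380:410].sum(1).tolist())
X,Rw,e=tile_pnp(c,p,R);print("tile cam",X,"jaw",p+R.apply(tile_in_tool()[0]))
cork=np.array([.4908,-.2078])
print("exp cork px",proj(np.r_[cork,.012],c), [proj(np.array([cork[0]+sx*.029-sy*-.049*.031,cork[1]+sy*.031+sx*-.049*.029,.012]),c) for sx,sy in((1,1),(1,-1))])
M=R.as_matrix();print("jaw az",np.degrees(np.arctan2(M[1,0],M[0,0]))+90)
```

```text
p [ 0.4829 -0.206   0.0399] [ 0.483  -0.2061  0.0402]
[144, 147, 142, 226, 307, 313, 304, 291, 288, 284, 282, 278, 261, 243, 262, 278, 280, 281, 282, 282, 285, 290, 287, 290, 289, 287, 284, 282, 282, 282]
[286, 282, 271, 272, 271, 268, 268, 273, 240, 235, 234, 235, 233, 234, 235, 236, 234, 235, 233, 236, 235, 236, 239, 235, 236, 236, 235, 234, 236, 231]
tile cam [ 0.4896 -0.2078  0.0182] jaw [ 0.4901 -0.2064  0.0208]
exp cork px [323.3297 281.3443] [array([258.5845, 221.2793]), array([388.2685, 221.403 ])]
jaw az -2.838208363898943
```

View pics/w19.png

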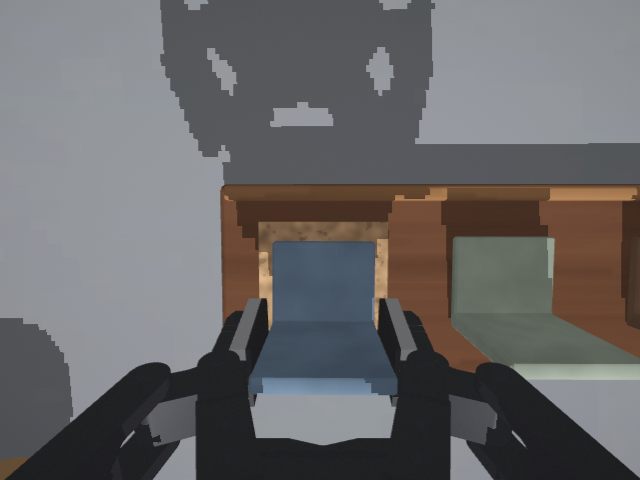

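The cork (258-388, centre 323.2) and the tile's foot (272-375, centre 323.6) are aligned sideways. The tile needs 1 mm back and 6-9 mm down, so I lower it gently and watch the force.

Call:
{"op": "step_arm", "data": {
  "commands": [
    [0,0,0,0,0.08,0.01,0.3],
    [0,0,0,0,0.08,0,0.3],
    [0,0,0,0,0,0,0.3],
    [0,0,0,0,0,0,0.3]
  ]
}}

```text
time_s: 20.2
eef_pos: [0.4847, -0.2062, 0.0358]
eef_rot: [-0.547, 0.42, -0.443, 0.573]
wrist_force: [0.0, 0.1, 0.0]
opening: 0.529
```

Call:
{"op": "step_arm", "data": {
  "commands": [
    [0,0,0,0,0.05,-0.01,0.3],
    [0,0,0,0,0,0,0.3]
  ]
}}

```text
time_s: 20.4
eef_pos: [0.4847, -0.2062, 0.0342]
eef_rot: [-0.547, 0.42, -0.443, 0.573]
wrist_force: [-0.4, 0.5, -0.6]
opening: 0.524
```

Call:
{"op": "step_arm", "data": {
  "commands": [
    [0,0,0,0,0.05,-0.01,0.3],
    [0,0,0,0,0,0,0.3]
  ]
}}

```text
time_s: 20.6
eef_pos: [0.4848, -0.2061, 0.0326]
eef_rot: [-0.547, 0.42, -0.443, 0.573]
wrist_force: [0.1, 0.8, -1.0]
opening: 0.526
```

Call:
{"op": "step_arm", "data": {
  "commands": [
    [0,0,0,0,0.03,-0.01,0.3],
    [0,0,0,0,0,0,0.3]
  ]
}}

```text
time_s: 20.8
eef_pos: [0.4847, -0.2062, 0.0317]
eef_rot: [-0.547, 0.42, -0.443, 0.573]
wrist_force: [0.1, 0.5, -0.3]
opening: 0.525
```

Call:
{"op": "step_arm", "data": {
  "commands": [
    [0,0,0,0,0.03,-0.01,0.3],
    [0,0,0,0,0,0,0.3]
  ]
}}

```text
time_s: 21.0
eef_pos: [0.4848, -0.2063, 0.0312]
eef_rot: [-0.547, 0.42, -0.443, 0.573]
wrist_force: [-3.3, 1.1, 3.3]
opening: 0.531
```

Contact at TCP z = 31 mm, where expected (3 N). I'll check the centring before releasing.

Run:
```python
from meas import *
p,R,c,im,ve,he=meas("w20")
cv2.imwrite("pics/w20z.png",cv2.resize(im[190:400,210:430],None,fx=3.5,fy=2.8,interpolation=cv2.INTER_NEAREST))
X,Rw,e=tile_pnp(c,p,R);print("tile cam",X,"jaw",p+R.apply(tile_in_tool()[0]))
cork=np.array([.4908,-.2078])
print("pred cork back corners",[proj(np.array([cork[0]+sx*.029+sy*.049*.031,cork[1]+sy*.031-sx*.049*.029,.012]),c) for sx,sy in((1,1),(1,-1))])
im,d=ctrl.camera("scene");cv2.imwrite("pics/s20.png",cv2.resize(im[220:340,340:520],None,fx=4.2,fy=4.2,interpolation=cv2.INTER_CUBIC))
```

```text
p [ 0.4848 -0.2063  0.0312] [ 0.4848 -0.2063  0.0312]
tile cam [ 0.4916 -0.2081  0.0094] jaw [ 0.492  -0.2067  0.0121]
pred cork back corners [array([255.0148, 226.2074]), array([390.9184, 226.3913])]
```

View pics/w20z.png

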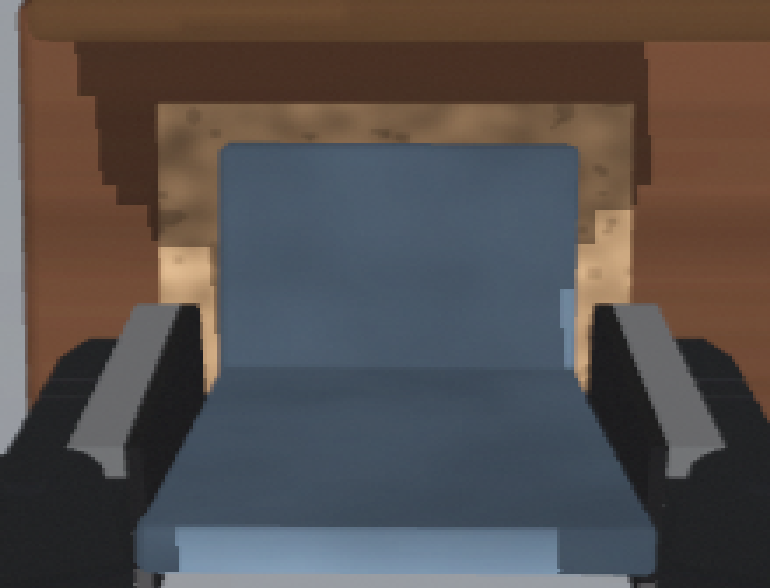

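View pics/s20.png

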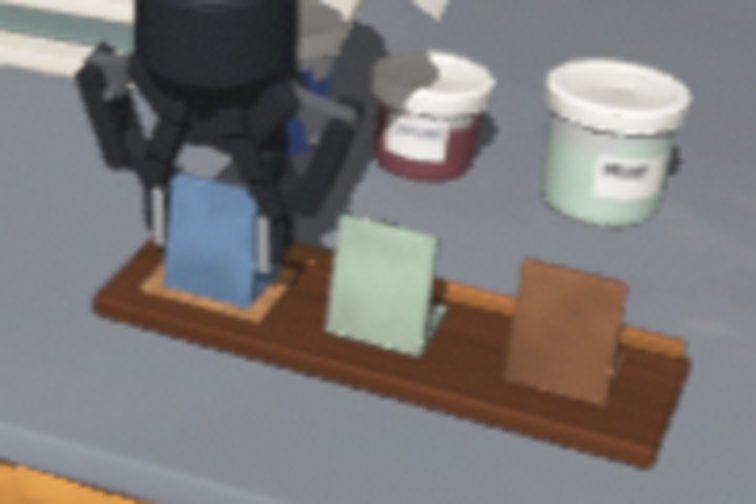

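The cork margins are 8.2 mm left and 7.3 mm right, and the fore-aft offset is under 1 mm, with the tile square. Releasing.

Call:
{"op": "step_arm", "data": {
  "commands": [
    [0,0,0,0,0,0,0.54],
    [0,0,0,0,0,0,0.57],
    [0,0,0,0,0,0,0.6],
    [0,0,0,0,0,0,0.65],
    [0,0,0,0,0,0,0.68],
    [0,0,0,0,0,0,0.68],
    [0,0,0,0,0,0,0.68]
  ]
}}

```text
time_s: 21.8
eef_pos: [0.4847, -0.2062, 0.0309]
eef_rot: [-0.547, 0.42, -0.443, 0.573]
wrist_force: [-0.2, 0.6, 0.1]
opening: 0.675
```

Run:
```python
from meas import *
p,R,c,im,ve,he=meas("w21")
cv2.imwrite("pics/w21z.png",cv2.resize(im[190:400,190:450],None,fx=3,fy=2.8,interpolation=cv2.INTER_NEAREST))
```

```text
p [ 0.4847 -0.2062  0.0309] [ 0.4848 -0.2062  0.0309]
```

View pics/w21z.png

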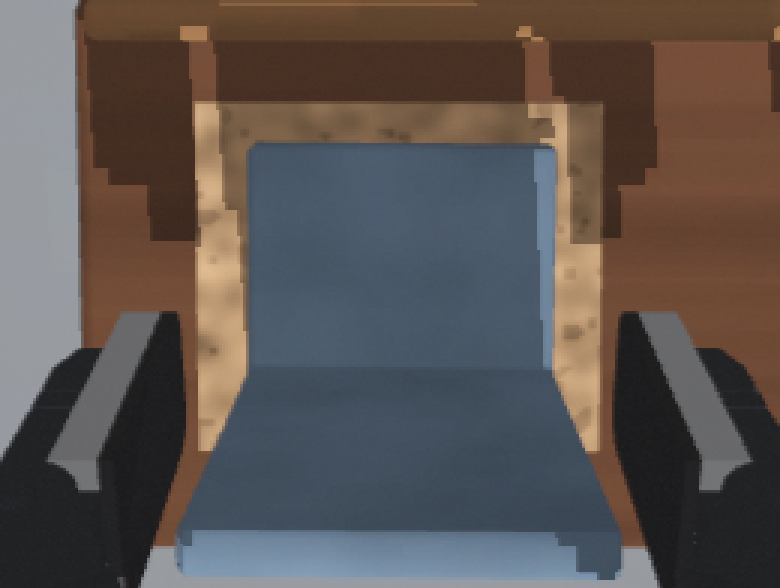

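The tile stands free with both pads clear. Backing straight out along the tool axis.

Call:
{"op": "step_arm", "data": {
  "commands": [
    [0,0,0,0,-0.3,0,0.68],
    [0,0,0,0,-0.5,0,0.68],
    [0,0,0,0,-0.8,0,0.68],
    [0,0,0,0,-1,0,0.68],
    [0,0,0,0,-1,0,0.68],
    [0,0,0,0,-1,0,0.68],
    [0,0,0,0,-1,-0.3,0.68],
    [0,0,0,0,-1,-0.3,0.68],
    [0,0,0,0,0,0,0.68],
    [0,0,0,0,0,0,0.68]
  ]
}}

```text
time_s: 22.85
eef_pos: [0.4171, -0.2038, 0.2188]
eef_rot: [-0.546, 0.42, -0.442, 0.574]
wrist_force: [-0.3, 0.7, -0.0]
opening: 0.683
```

Run:
```python
from meas import *
p,R,c,im,ve,he=meas("w22")
for cam in("scene","top","wrist"):
    i2,d=ctrl.camera(cam);c2=ctrl.get_calibration(cam)
    cv2.imwrite(f"pics/{cam}22.png",i2)
    for n in("blue_tile","cork_square","green_tile","brown_tile","ochre_tub","flap_lip"):
        b=ctrl.boxes_of(n,cam);print(cam,n,[(round(x["p"],2),tow(x["point"],c2)) for x in b[:1]])
im=cv2.imread("pics/scene22.png");cv2.imwrite("pics/s22.png",cv2.resize(im[180:340,170:520],None,fx=2.2,fy=2.2))
```

```text
p [ 0.4171 -0.2038  0.2188] [ 0.4169 -0.2034  0.2177]
scene blue_tile [(0.84, array([ 0.471 , -0.2097,  0.0499]))]
scene cork_square [(0.53, array([ 0.4672, -0.2211,  0.0132]))]
scene green_tile [(0.62, array([ 0.4661, -0.2911,  0.0404]))]
scene brown_tile [(0.66, array([ 0.4589, -0.3752,  0.0431]))]
scene ochre_tub [(0.84, array([ 0.3556, -0.0498,  0.0464]))]
scene flap_lip [(0.87, array([0.5272, 0.227 , 0.0842]))]
top blue_tile [(0.55, array([ 0.4929, -0.2062,  0.017 ]))]
top cork_square [(0.58, array([ 0.4914, -0.2016,  0.0102]))]
top green_tile [(0.58, array([ 0.4831, -0.287 ,  0.0203]))]
top brown_tile [(0.61, array([ 0.4829, -0.3769,  0.018 ]))]
top ochre_tub [(0.72, array([ 0.3804, -0.0373,  0.0581]))]
top flap_lip [(0.91, array([0.5375, 0.2381, 0.0869]))]
wrist blue_tile [(0.74, array([ 0.4949, -0.2096,  0.0186]))]
wrist cork_square [(0.59, array([ 0.4909, -0.2023,  0.0121]))]
wrist green_tile [(0.87, array([ 0.4853, -0.2907,  0.0179]))]
wrist brown_tile [(0.84, array([ 0.4846, -0.3737,  0.0183]))]
wrist ochre_tub [(0.67, array([ 0.3749, -0.0486,  0.0584]))]
wrist flap_lip [(0.18, array([ 0.4863, -0.2898,  0.0176]))]
```

View pics/w22.png

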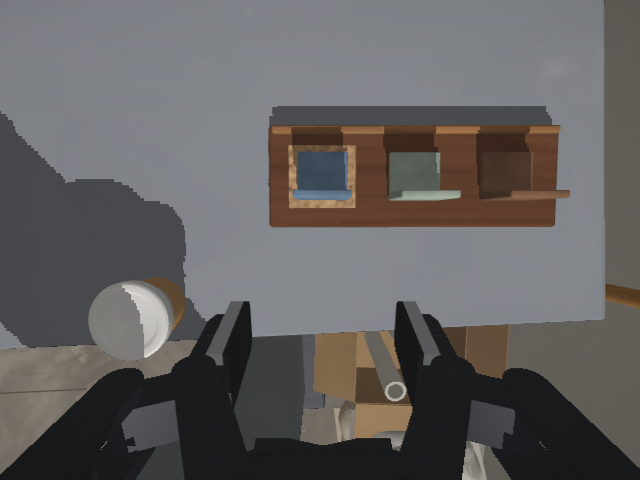

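View pics/s22.png

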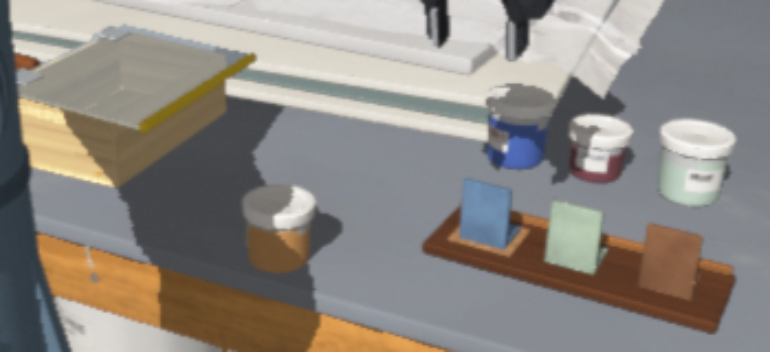

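Run:
```python
from meas import *
p,R=pose();c=ctrl.get_calibration("wrist")
im=cv2.imread("pics/wrist22.png")
cv2.imwrite("pics/w22z.png",cv2.resize(im[118:232,262:572],None,fx=2.55,fy=5,interpolation=cv2.INTER_NEAREST))
def sub(r,o): 
    d=np.abs(np.diff(r));k=np.argmax(d);a=max(k-1,0);w=d[a:k+2];return o+a+(w*np.arange(len(w))).sum()/w.sum()+.5
g=im.astype(float)
a=np.radians(-2.8);ux=np.array([np.cos(a),np.sin(a)]);uy=np.array([-np.sin(a),np.cos(a)])
def col(u,v0,v1,z,ch): return ray_plane(u,sub(g[v0:v1,u-2:u+3,ch].mean(1),v0),c,z)[:2]
def row(v,u0,u1,z,ch): return ray_plane(sub(g[v-2:v+3,u0:u1,ch].mean(0),u0),v,c,z)[:2]
cb=np.mean([col(u,140,149,.012,2)@ux for u in(295,305,320,335,350)]);cf=np.mean([col(u,202,213,.012,2)@ux for u in(300,315,330,345)])
cl=np.mean([row(v,283,293,.012,2)@uy for v in(150,165,180,203)]);cr=np.mean([row(v,351,361,.012,2)@uy for v in(150,165,180,203)])
print("cork size",cb-cf,cl-cr,"centre",(cb+cf)/2,(cl+cr)/2)
fb=[col(u,147,158,.018,2)@ux for u in(303,312,322,332,342)];fl=[row(v,292,301,.018,2)@uy for v in(160,170,182)];fr=[row(v,343,352,.018,2)@uy for v in(160,170,182)]
print("foot back",fb,"L",fl,"R",fr)
print("tile centre rel cork: x",np.mean(fb)-.022-(cb+cf)/2,"y",(np.mean(fl)+np.mean(fr))/2-(cl+cr)/2,"foot width",np.mean(fl)-np.mean(fr))
gb=[col(u,146,158,.018,1)@ux for u in(396,410,425,435)];print("green foot back",gb)
bb=[col(u,146,158,.018,2)@ux for u in(488,505,520)];print("brown foot back",bb)
```

```text
cork size 0.05824128951597535 0.06213970709532357 centre 0.5001956621451528 -0.1833106060680662
foot back [np.float64(0.5224631496912338), np.float64(0.5225274826499239), np.float64(0.5226104608669291), np.float64(0.5224086438918908), np.float64(0.52235830176281)] L [np.float64(-0.15701838282016345), np.float64(-0.15980639365243005), np.float64(-0.1599247073269891)] R [np.float64(-0.2067199633364551), np.float64(-0.20669439567720962), np.float64(-0.2063191653502123)]
tile centre rel cork: x 0.0002779456274046854 y 0.0005634380408229278 foot width 0.04766134685476481
green foot back [np.float64(0.5220145628739806), np.float64(0.5220464104000179), np.float64(0.5220195928899111), np.float64(0.5219511750821444)]
brown foot back [np.float64(0.5218946184902875), np.float64(0.5218635021392445), np.float64(0.5219882923737218)]
```

View pics/w22z.png

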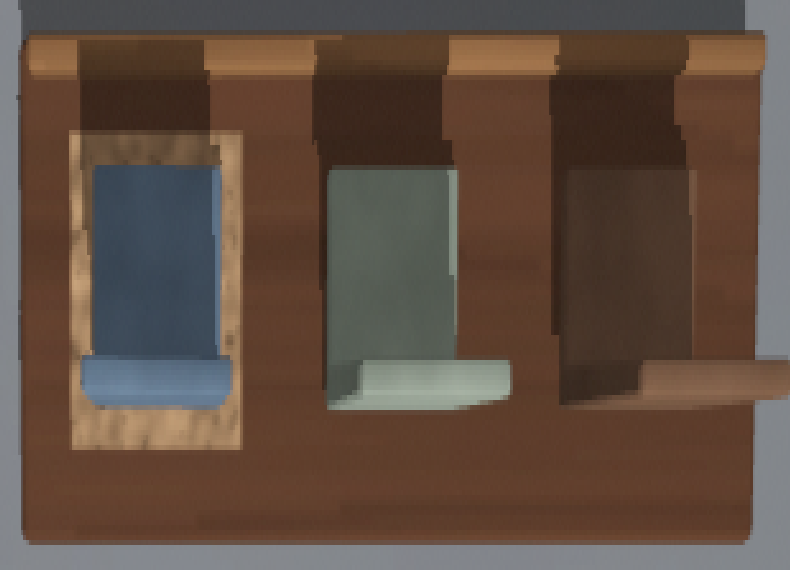

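The tile is within 0.6 mm of the cork's centre, its foot lines up with its neighbours to about 0.5 mm, and it stands upright and square. Flap shut, robot clear: handing in.

Run:
```python
from bench import ctrl
print(ctrl.hand_in())
o=ctrl.get_obs();print(o["time_s"],o["wrist_force"])
```

```text
the job is handed in; nothing more can be done
None
the job is handed in; nothing more can be done
```

The blue tile is standing on the cork square with its upright to the front. The flap is shut, and I handed the job in at about 24 s of the 61 s allowed.

I lifted the flap from under its bead and took hold of the tile by its side edges. I turned it 90° above the box and let the flap fall shut as the hand came out. I then lowered the tile until it touched at about 3 N, opened the fingers and backed away.

**Last checks (wrist camera):**
- The tile is centred on the cork to within 0.3 mm fore-aft and 0.6 mm along the row.
- Its foot edge lines up with the green and brown tiles to about 0.5 mm, and it stands square and upright.
- The flap is shut and the robot is touching nothing. The green and brown tiles and the tub look unmoved.

**What went wrong or disagreed:**
- **Flap caught on the hand:** on the first descent into the box the flap's front edge caught on the wrist. The wrist force reached about 43 N (-25 N in y, +34 N in z), over the 40 N contact limit if all of it was one contact on the gripper's body. I backed off at once and went in again by a lower route without trouble.
- **Cork position:** the far and near views of the cork differed by 3 mm. I used the near one, and the final check agreed with it.
- **Network finds:** the trained networks' positions for the cork and tiles varied by several mm, so I did not use them for the placing.

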